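Rack the oiled test boards to dry and wind the drying timer

ROBOT

A 6-joint arm with a two-finger parallel gripper is mounted at the origin on a cart in front of the work surface, level with it; the furniture and walls round the work are solid. World frame = base frame: x ahead of the robot, y to its left, z up, the work surface at z = 0. Lengths are in m, angles in rad, forces in N, time in s.
With the tool pointing down it reaches from about 0.35 to 0.975 m from the base axis. Payload 4.9 kg.
Tool frame: the origin (TCP) lies midway between the tips of the shut fingers; the grasp point (between the pads) lies 19 mm behind it; z points along the fingers, y is the line along which they close (so a half turn about z gives the same grasp; the last joint's range is limited). The gripper opens to 85 mm and grips with 20 to 120 N. Pads are 22 mm wide; open, the fingers measure 114 mm over their backs; the gripper's body (76 mm by 85 mm) begins 54 mm behind the grasp point. The pads swing forward as they close: fully open they stand 13 mm farther back than shut.
Start: joints at [1.076, 0.053, 1.613, -0, 1.476, -0.119], TCP at [0.229, 0.581, 0.231] pointing down, gripper open.
Joint ranges: [-3.01, 3.01], [-1.01, 2.22], [0.06, 2.58], [-1.02, 4.17], [0.09, 2.62], [-3.14, 3.14]. Speed limits (rad/s): [2.57, 2.57, 3.14, 3.14, 3.14, 3.14].

INTERFACE

Orientations are given as a unit quaternion [w, x, y, z].
In Python, from plant import state, grab_frame, camera_info, job_done, spot_in, masks_of, pinpoint gives the robot as it stands.
- The arm moves only by the shell command python3 -m handwheel 'ROWS' [OPENING]. ROWS is JSON, a list that holds one entry, the list of rows, each a list of 6 numbers: the shift along the world's x, y, z in m, then the turn, a rotation vector about the world's x, y, z in degrees. In form: [[[tx, ty, tz, ax, ay, az], ...]]. A call has 1 to 20 rows; each row shifts and turns the commanded pose from where the row before left it; what a row does not reach is not made up. A row lasts 1/12 s, in which the tool goes at most 41.7 mm and 7.16 degrees, less where a joint would pass 70% of its speed; a pose out of reach is approached as far as the arm can. A call is refused whole if a number of a shift passes 0.0417 or a number of a turn 7.16, either way. A call with a gripper value outside its range is refused whole. OPENING is the opening, from 0 (shut) to 1 (fully open), set as the call begins (- or left out, the last holds). The fingers move at their own pace and stop on an object; the grip force is fixed at half the most. Time passes only in rows, so rows that do not move let the fingers close. It gives the time, the measured TCP pose, the force, the opening and the grip force at its end, in the units of the state.
- state(): the state, without advancing time (a new reading comes with each control period).
- grab_frame(name): name is "scene" or "top" or "wrist"; returns (picture, depth): 400x640x3 uint8, blue, green, red; 400x640 float32, m along the optical axis (not along the pixel's ray), 0 where there is no reading.
- camera_info(name): a dict with "fx", "fy", "cx", "cy" (pixels), "T" (4x4, takes a point from camera to world coordinates). Camera axes: x right, y up, looking along -z (the intrinsics and any distortion apply to the point x, -y, -z); pixel columns grow to the right and rows downward; lengths in m; the calibration is good to about 2 mm. A picture is of the moment at which its call begins: read the wrist's pose just before it. camera_info takes no time and is no camera call; for the wrist camera it gives the pose at the moment of the call.
- job_done(): hands the job in; it is judged then, once.
Trained networks look in the newest picture that a camera, given by its name, has taken for a name from the list of things; names that differ only in an ending like _2 or _b are one class to them, and where a whole thing is asked for, a point or a joint stands for the part that bears it (a point fixed in the world has none). Each returns a list of dicts, best first, with "conf" (0 to 1); they miss things now and then, are a little off and sometimes report something else, mostly with a low value. They report only what shows in the picture. A call takes as long as a camera call.
- spot_in(camera, thing): "box" ([left, top, width, height] in pixels, round what is visible of it).
- masks_of(camera, thing): "region" (400x640 bool, what is visible of it) and "box" ([left, top, width, height] in pixels, round what is visible of it).
- pinpoint(camera, thing): "position" ([column, row] in pixels: a listed point, or the origin of a listed thing).
The state is a dict: "time": time; "joint_pos": joint angles; "joint_vel": joint speeds; "joint_efforts": joint torques, N m; "tool_pos": TCP position; "tool_rot": TCP orientation; "contact_force": force on the tool from outside, world axes, zero at the start; "ft_torque": the same for the moment, N m; "gripper_width": opening from 0.0 (shut) to 1.0 (fully open); "grasp_force": force on a finger pad.
Only numpy, scipy, OpenCV 4.12 (cv2) and the standard library are available. Lean on these libraries where they do the work, as an engineer would, in place of code of your own. Each camera call takes 0.05 s, during which the arm holds its last target. There are 200 camera calls.

TASK

Clear the sanding block off the drying rack and set it down on the bench, then stand every oiled test board on end in a slot of the rack, one to a slot, foot down on the rack's base. When all of them are racked, wind the clockwork timer's key clockwise right up to its stop to start the drying time, and leave the tin, the glue bottle and the tape where they are.

Things in the scene. Friction and masses are not known exactly. Their poses are not given: they have to be found in the camera images.
- rack: Wooden drying rack, fixed: base 286 (x) x 100 (y) mm, top at z = 18 mm, on feet 128 mm long in y. 7 rows of two 8.4 mm dowels (y = -20, +20 mm) make 6 slots 36 mm apart along x. All dowels lean 30 deg from upright towards +x, tops at z = 90 mm. Clear gap square to the dowels 23 mm. Origin at bench level under the base's middle, z up, x along the row of slots and within 0.2 rad of room x.
- slot_0 (a point): Foot of slot 0 (nearest the robot): the point on the top of the rack's base midway between its two rows of dowels; axes as the rack's. From there the slot rises leaning 30 degrees towards the rack's +x.
- slot_1 (a point): Foot of slot 1 (counted from the robot): the point on the top of the rack's base midway between its two rows of dowels; axes as the rack's. From there the slot rises leaning 30 degrees towards the rack's +x.
- slot_2 (a point): Foot of slot 2 (counted from the robot): the point on the top of the rack's base midway between its two rows of dowels; axes as the rack's. From there the slot rises leaning 30 degrees towards the rack's +x.
- slot_3 (a point): Foot of slot 3 (counted from the robot): the point on the top of the rack's base midway between its two rows of dowels; axes as the rack's. From there the slot rises leaning 30 degrees towards the rack's +x.
- slot_4 (a point): Foot of slot 4 (counted from the robot): the point on the top of the rack's base midway between its two rows of dowels; axes as the rack's. From there the slot rises leaning 30 degrees towards the rack's +x.
- slot_5 (a point): Foot of slot 5 (farthest from the robot): the point on the top of the rack's base midway between its two rows of dowels; axes as the rack's. From there the slot rises leaning 30 degrees towards the rack's +x.
- board_0: Loose oiled board, 110 (x) x 64 (y) x 14 mm (z), 75 g; origin at its centre. Lies flat right of the rack, x within 0.3 rad of room x. May be absent (None). Any slot, either end down, either face forward; racked, it leans with the dowels (7 deg play), centre 69 mm up. Grip across its 64 mm with the tool tilted 30 deg back, turn it through 60 deg; fill from slot 5 to keep the gripper clear.
- board_1: Like board_0 in all respects; may be absent.
- board_2: Like board_0 in all respects; may be absent.
- board_3: Like board_0 in all respects; may be absent.
- board_4: Like board_0 in all respects; may be absent.
- sand_block: Cork sanding block, 62 (its x) x 112 (its y) x 29 mm high, about 80 g, loose; origin at the centre of its underside. Starts lying level across the tops of the rack's dowels. The bench at the near right (room x 0.36 to 0.49, y -0.39 to -0.31) is kept free for setting it down.
- timer: Clockwork bench timer, fixed: a round grey housing 116 mm in diameter and 46 mm high with a pale dial and a steel hub (27 mm wide, top at 52 mm) and the winding key on top. Origin: centre of its underside.
- key_grip (a point): Middle of the steel butterfly key's flat grip, on the key's upright axis, 78.5 mm above the bench; the grip is 58 mm long (along this frame's x), 11 mm thick (along its y) and 26 mm high. The frame turns with the key.
- key (a joint): Winding angle in rad of the key; it grows as the key is turned clockwise seen from above; 0 = run down, stop at 4.9 = fully wound. Starts between 0 and 0.7. The mainspring resists with 0.06 N m of friction plus 0.01 N m per rad; the key stays where it is let go, so it can be wound in several partial turns.
- wax_tin: Bystander: flat round tin, 99 mm across, 24 mm high, loose, behind the boards; origin at the centre of its underside.
- glue_bottle: Bystander: upright glue bottle, 56 mm across, 170 mm tall, loose, to the left of the timer; origin at the centre of its underside.
- masking_tape: Bystander: roll of masking tape lying flat, 105 mm across, 36 mm high, loose, at the right; origin at the centre of its underside.

How it is judged:
By the outcome, as a careful person would: the job done as asked, in the order asked, and still so for the second after the job is handed in, with the robot touching nothing.
Of board_0, board_1, board_2, board_3, board_4 only 3 to 5 are there at a start; the rules pass over those that are not, and their reading is None.
At some moment in a run one of board_0, board_1, board_2, board_3, board_4 may be knocked a few centimetres aside while the robot is not near it.
It also fails if it takes over 210 s, if anything falls off the work surface, if the arm or the gripper's body presses on something with over 40 N, if the wrist force passes 120 N, or if a joint passes its speed limit or range.

## Working session

There is one attempt and no reset: what is moved stays moved. The work goes in short steps, Python scripts to look and compute and a shell command to move; the robot and the scene stay as the last step left them, time stands still between calls to the robot, and variables do not carry over. Pictures are saved under pics/ and viewed, at most 14 in all, crops included, and the job is handed in when it is done.

```bash
ls; mkdir -p pics
cat > h.py <<'E'
import numpy as np, cv2
from plant import *
from scipy.spatial.transform import Rotation as R
def cloud(depth,ci):
    v,u=np.mgrid[0:400,0:640]
    P=np.stack([(u-ci['cx'])/ci['fx']*depth,-(v-ci['cy'])/ci['fy']*depth,-depth],-1)
    return P@ci['T'][:3,:3].T+ci['T'][:3,3]
def look(cam):
    ci=camera_info(cam); ci['T']=np.array(ci['T']); p,d=grab_frame(cam); return p,d,cloud(d,ci),ci
def ray(ci,px,z):
    d=ci['T'][:3,:3]@np.array([(px[0]-ci['cx'])/ci['fx'],-(px[1]-ci['cy'])/ci['fy'],-1]); o=ci['T'][:3,3]
    return o+d*(z-o[2])/d[2]
E
python3 - <<'E'
from h import *
print(state())
for c in ['top','scene']:
    p,d,X,ci=look(c); cv2.imwrite(f'pics/{c}0.png',p); print(c,{k:v for k,v in ci.items()})
    for t in ['rack','board_0','sand_block','timer','key','wax_tin','glue_bottle','masking_tape']:
        for m in masks_of(c,t):
            if m['conf']<.3: continue
            r=m['region']&(d>0); q=X[r]
            zt=np.percentile(q[:,2],90); top=q[abs(q[:,2]-zt)<.008]
            rc=cv2.minAreaRect((top[:,:2]*1000).astype(np.float32))
            print(t,round(m['conf'],2),m['box'],'zt',zt.round(3),'rect',np.round(rc[0],0),np.round(rc[1],0),round(rc[2],1))
    for t in ['slot_0','slot_5','key_grip']:
        for m in pinpoint(c,t)[:2]: print(t,m, ray(ci,m['position'],.0785 if t=='key_grip' else .018).round(3))
E
```

```text
pics
{'time': 0.0, 'joint_pos': array([ 1.07604041e+00,  5.33551887e-02,  1.61426186e+00, -4.01043243e-05,
        1.47596828e+00, -1.19007778e-01]), 'joint_vel': array([-0.00074842, -0.00198333, -0.00120073,  0.00012554,  0.0017024 ,
       -0.00047212]), 'joint_efforts': array([-1.59266501e-04, -3.93662918e+01, -3.70184863e+01, -4.67074324e-05,
        6.68566834e-03,  2.38504145e-05]), 'tool_pos': array([0.22908221, 0.58085674, 0.23008323]), 'tool_rot': array([-2.81954922e-04,  1.86768819e-01,  9.82403387e-01, -9.55822641e-04]), 'contact_force': array([-0.57410547,  1.81511537,  0.75013041]), 'ft_torque': array([ 0.02318998, -0.04251806,  0.02524206]), 'grasp_force': 0.0, 'gripper_width': 0.9969051762368224}
top {'fx': 478.53954629194146, 'fy': 478.53954629194146, 'cx': 320.4390748980774, 'cy': 201.0016458293566, 'T': array([[-1.13343328e-01,  8.94364877e-01, -4.32740981e-01,
        -7.62630307e-02],
       [-9.93555203e-01, -1.01518581e-01,  5.04186142e-02,
         1.56613508e-01],
       [ 1.16138759e-03,  4.35666666e-01,  9.00107331e-01,
         1.48824578e+00],
       [ 0.0
[... 2493 characters left out ...]
16. 55.] 71.6
key 0.34 [244.0, 175.4, 89.8, 75.0] zt 0.065 rect [519. 128.] [231.  51.] 2.3
wax_tin 0.64 [383.5, 213.1, 35.0, 27.0] zt 0.027 rect [ 741. -130.] [97. 97.] 83.2
glue_bottle 0.94 [230.1, 117.9, 19.0, 42.7] zt 0.13 rect [547. 495.] [30. 37.] 38.8
masking_tape 0.91 [437.0, 265.8, 42.7, 39.9] zt 0.038 rect [ 708. -374.] [103. 104.] 70.4
slot_0 {'position': [258.4, 229.3], 'conf': 0.86} [0.392 0.136 0.018]
slot_0 {'position': [311.5, 200.6], 'conf': 0.82} [0.595 0.129 0.018]
slot_5 {'position': [258.4, 229.3], 'conf': 0.86} [0.392 0.136 0.018]
slot_5 {'position': [311.5, 200.6], 'conf': 0.82} [0.595 0.129 0.018]
key_grip {'position': [236.6, 166.2], 'conf': 0.49} [0.462 0.373 0.079]
```

View pics/scene0.png

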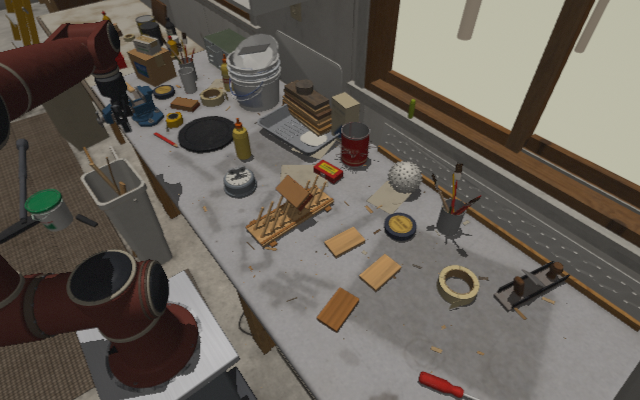

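Run:
```python
import cv2
p=cv2.imread('pics/top0.png')[120:300,170:480]; cv2.imwrite('pics/top0c.png',cv2.resize(p,None,fx=2.5,fy=2.5,interpolation=2))
```

```text
(no output)
```

View pics/top0c.png

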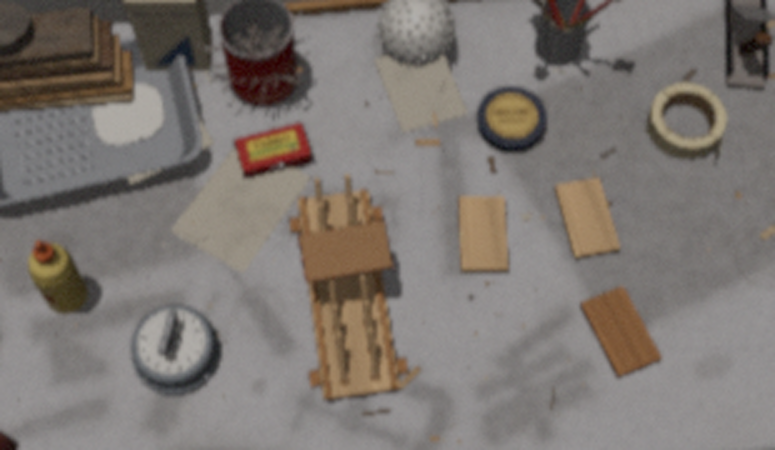

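```bash
cat >> h.py <<'E'
def rect(q):
    rc=cv2.minAreaRect((q[:,:2]*1000).astype(np.float32)); return np.round(rc[0],1),np.round(rc[1],1),round(rc[2],1)
E
python3 - <<'E'
from h import *
for c in ['top','scene']:
    p,d,X,ci=look(c)
    box=(X[...,0]>.3)&(X[...,0]<.75)&(X[...,1]>0)&(X[...,1]<.25)
    q=X[box&(X[...,2]>.108)&(X[...,2]<.14)]
    print(c,len(q),rect(q),np.percentile(q[:,2],[5,50,95]).round(4)); 
    b=box&(X[...,2]>.008)&(X[...,2]<.026); q=X[b]; print('base',len(q),rect(q),np.percentile(q[:,0],[1,99]),np.percentile(q[:,1],[1,99]))
    for lo in np.arange(.36,.7,.04):
        s=q[abs(q[:,0]-lo)<.02]
        if len(s)>5: print(lo.round(2),len(s),s[:,1].min().round(3),s[:,1].max().round(3))
    q=X[box&(X[...,2]>.06)&(X[...,2]<.1)]; print('dowels',rect(q))
E
```

```text
top 487 (array([526.9, 126.4]), array([ 60.3, 110.9]), 3.2) [0.1089 0.1184 0.1288]
base 1735 (array([525.5, 130.5]), array([243.5, 444.9]), 89.0) [0.36587828 0.73897717] [0.06813357 0.24084699]
0.36 164 0.07 0.245
0.4 335 0.043 0.186
0.44 295 0.029 0.24
0.48 278 0.077 0.178
0.52 172 0.079 0.178
0.6 148 0.016 0.237
0.64 194 0.017 0.249
0.68 41 0.014 0.249
dowels (array([520.1, 129.3]), array([238. , 108.8]), 17.4)
scene 456 (array([526.8, 127.3]), array([ 53.8, 114.5]), 1.4) [0.109  0.1187 0.1286]
base 1638 (array([554.9, 139. ]), array([390.7, 161.9]), 11.5) [0.36617036 0.72969343] [0.07199907 0.23002054]
0.36 144 0.074 0.172
0.4 310 0.061 0.188
0.44 234 0.075 0.173
0.48 220 0.076 0.178
0.52 187 0.077 0.177
0.56 126 0.08 0.128
0.6 160 0.072 0.178
0.64 152 0.071 0.194
0.68 35 0.193 0.25
dowels (array([522.6, 121.2]), array([108.9, 240.3]), 78.7)
```

```bash
python3 -m handwheel '[[[0.0186,-0.0284,0.002,0,0,-4.6],[0.0186,-0.0284,0.002,0,0,-4.6],[0.0186,-0.0284,0.002,0,0,-4.6],[0.0186,-0.0284,0.002,0,0,-4.6],[0.0186,-0.0284,0.002,0,0,-4.6],[0.0186,-0.0284,0.002,0,0,-4.6],[0.0186,-0.0284,0.002,0,0,-4.6],[0.0186,-0.0284,0.002,0,0,-4.6],[0.0186,-0.0284,0.002,0,0,-4.6],[0.0186,-0.0284,0.002,0,0,-4.6],[0.0186,-0.0284,0.002,0,0,-4.6],[0.0186,-0.0284,0.002,0,0,-4.6],[0.0186,-0.0284,0.002,0,0,-5],[0.0186,-0.0284,0.002,0,0,-5],[0.0186,-0.0284,0.002,0,0,0],[0.0186,-0.0284,0.002,0,0,0],[0,0,0,0,0,0],[0,0,0,0,0,0]]]' 1
cat >> h.py <<'E'
def pose():
    s=state(); M=R.from_quat(np.roll(s['tool_rot'],-1)).as_matrix()
    print('t',round(s['time'],2),'tcp',s['tool_pos'].round(4),'z',M[:,2].round(3),'y',M[:,1].round(3),'yawY',np.degrees(np.arctan2(M[1,1],M[0,1])).round(1),'q',s['joint_pos'].round(2),'F',np.round(s['contact_force'],1),'w',round(s['gripper_width'],3),'g',round(s['grasp_force'],1)); return s,M
E
python3 - <<'E'
from h import *
pose()
p,d,X,ci=look('wrist'); cv2.imwrite('pics/w1.png',p); print(ci['T'].round(3), ci['fx'])
q=X[(X[...,2]>.108)&(X[...,2]<.14)&(d>0)&(abs(X[...,0]-.53)<.08)&(abs(X[...,1]-.13)<.1)]
print(len(q),rect(q),np.percentile(q[:,2],[5,50,95]).round(4))
E
```

```text
time: 2.8
tool_pos: [0.5276, 0.1257, 0.2633]
tool_rot: [-0.0, 0.688, 0.726, 0.0]
contact_force: [-0.1, 0.7, -0.5]
gripper_width: 1.001
grasp_force: 0.0
t 2.8 tcp [0.5276 0.1257 0.2633] z [-0.  0. -1.] y [ 0.999  0.054 -0.   ] yawY 3.1 q [ 0.1  -0.16  1.77  0.    1.54  0.04] F [-0.1  0.7 -0.5] w 1.001 g 0.0
[[ 0.999 -0.052 -0.018  0.523]
 [ 0.055  0.95   0.309  0.204]
 [ 0.001 -0.309  0.951  0.404]
 [ 0.     0.     0.     1.   ]] 300.9476256118148
5004 (array([533. , 126.1]), array([ 50.7, 112.7]), 2.9) [0.1091 0.1185 0.127 ]
```

View pics/w1.png

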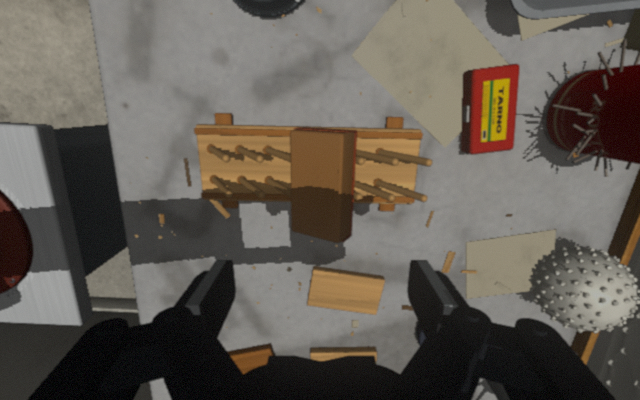

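Run:
```python
from h import *
ci=camera_info('wrist'); ci['T']=np.array(ci['T'])
for n,px,z in [('bl',(292,185),.119),('br',(354,185),.119),('btl',(294,130),.119),('btr',(355,130),.119),('bbl',(292,232),.119),('bbr',(351,240),.119),
 ('rack TL',(195,128),.018),('TR',(420,130),.018),('BL',(202,202),.018),('BR',(416,199),.018)]: print(n,ray(ci,px,z).round(4))
p,d,X,_=look('wrist')
b=(X[...,2]>.011)&(X[...,2]<.026)&(d>0)&(p[...,2].astype(int)-p[...,0]>50)
cv2.imwrite('pics/m.png',b*255)
n,l,s,c=cv2.connectedComponentsWithStats(b.astype(np.uint8))
for i in range(1,n):
    if s[i,4]>300: q=X[l==i]; print(s[i],rect(q),np.median(q[:,2]).round(4))
q=X[b]; print(rect(q[(abs(q[:,1]-.127)<.075)&(abs(q[:,0]-.5)<.2)]))
```

```text
bl [0.4978 0.1297 0.119 ]
br [0.5583 0.1331 0.119 ]
btl [0.4982 0.1821 0.119 ]
btr [0.5545 0.1853 0.119 ]
bbl [0.4991 0.0798 0.119 ]
bbr [0.5605 0.0742 0.119 ]
rack TL [0.3664 0.1695 0.018 ]
TR [0.6472 0.1829 0.018 ]
BL [0.3688 0.0725 0.018 ]
BR [0.6561 0.0929 0.018 ]
[ 195  125  105   66 4511] (array([432.7, 133.4]), array([129.5,  84.5]), 2.1) 0.0166
[ 326  129   97   29 1549] (array([590.3, 166.1]), array([ 32.8, 121.3]), 89.3) 0.0169
[ 356  160   61   32 1324] (array([612.2, 124.3]), array([36.5, 82.2]), 86.1) 0.0166
[355 187  60  18 361] (array([611.9,  93. ]), array([24.7, 79.6]), 71.3) 0.0186
[620 217  20  49 346] (array([965.3,  49.2]), array([73. , 14.6]), 89.4) 0.0234
[ 308  270   77   45 2470] (array([574., -63.]), array([ 63.6, 108.5]), 83.9) 0.0125
[231 349  41  25 523] (array([ 433.6, -202.8]), array([66.2, 38.8]), 17.3) 0.0122
(array([510.1, 128.5]), array([284.3,  98.9]), 1.8)[ WARN:0@0.740] global loadsave.cpp:1063 imwrite_ Unsupported depth image for selected encoder is fallbacked to CV_8U.
```

```bash
python3 -m handwheel '[[[0,0.001,-0.03,0,0,0],[0,0,-0.035,0,0,0],[0,0,-0.035,0,0,0],[0,0,-0.035,0,0,0],[0,0,-0.025,0,0,0],[0,0,-0.017,0,0,0],[0,0,0,0,0,0]]]' 1 && python3 -m handwheel '[[[0,0,0,0,0,0],[0,0,0,0,0,0],[0,0,0,0,0,0],[0,0,0,0,0,0],[0,0,0,0,0,0],[0,0,0,0,0,0],[0,0,0,0,0,0],[0,0,0,0,0,0],[0,0,0,0,0,0],[0,0,0,0,0,0]]]' 0
```

```text
time: 3.48
tool_pos: [0.5226, 0.129, 0.0813]
tool_rot: [-0.003, 0.686, 0.728, -0.003]
contact_force: [-0.9, 0.2, -0.1]
gripper_width: 0.998
grasp_force: 0.0
time: 4.32
tool_pos: [0.5296, 0.1286, 0.09]
tool_rot: [0.002, 0.687, 0.727, 0.003]
contact_force: [-0.2, 1.6, 6.2]
gripper_width: 0.728
grasp_force: 64.3
```

```bash
python3 -m handwheel '[[[0,0,0.015,0,0,0],[0,0,0.025,0,0,0],[0,0,0.03,0,0,0],[0,0,0.03,0,0,0],[0,0,0.02,0,0,0],[-0.007,-0.032,0,0,0,-6.2],[-0.007,-0.032,0,0,0,-6.2],[-0.007,-0.032,0,0,0,-6.2],[-0.007,-0.032,0,0,0,-6.2],[-0.007,-0.032,0,0,0,-6.2],[-0.007,-0.032,0,0,0,-6.2],[-0.007,-0.032,0,0,0,-6.2],[-0.007,-0.032,0,0,0,-6.2],[-0.007,-0.032,0,0,0,-6.2],[-0.007,-0.032,0,0,0,-6.2],[-0.007,-0.032,0,0,0,-6.2],[-0.007,-0.032,0,0,0,-6.2],[-0.007,-0.032,0,0,0,-6.2],[-0.007,-0.032,0,0,0,-6.2],[-0.007,-0.032,0,0,0,-6.2]]]' && python3 -m handwheel '[[[0,0,-0.03,0,0,0],[0,0,-0.03,0,0,0],[0,0,-0.03,0,0,0],[0,0,-0.03,0,0,0],[0,0,0,0,0,0],[0,0,0,0,0,0],[0,0,0,0,0,0]]]'; python3 -c "
from h import *
pose()"
```

```text
time: 5.98
tool_pos: [0.4215, -0.3537, 0.2073]
tool_rot: [0.001, 1.0, -0.0, 0.001]
contact_force: [1.1, 0.6, -0.7]
gripper_width: 0.727
grasp_force: 65.7
time: 6.57
tool_pos: [0.423, -0.353, 0.0886]
tool_rot: [0.001, 1.0, 0.002, 0.001]
contact_force: [-0.1, -1.0, -0.9]
gripper_width: 0.727
grasp_force: 66.0
t 6.57 tcp [ 0.423  -0.353   0.0886] z [ 0.002 -0.002 -1.   ] y [ 0.005 -1.     0.002] yawY -89.7 q [-0.83  0.01  1.91 -0.    1.22  0.74] F [-0.1 -1.  -0.9] w 0.727 g 66.0
```

```bash
python3 -m handwheel '[[[0,0,-0.03,0,0,0],[0,0,-0.025,0,0,0],[0,0,-0.02,0,0,0],[0,0,-0.007,0,0,0],[0,0,0,0,0,0],[0,0,0,0,0,0],[0,0,-0.002,0,0,0],[0,0,0,0,0,0]]]' &&  python3 -m handwheel '[[[0,0,-0.002,0,0,0],[0,0,0,0,0,0],[0,0,0,0,0,0]]]'
python3 - <<'E'
from h import *
pose()
p,d,X,ci=look('scene')
q=X[(X[...,2]>.02)&(X[...,2]<.04)&(abs(X[...,0]-.42)<.09)&(abs(X[...,1]+.35)<.06)]; print(len(q),rect(q),np.percentile(q[:,2],[50,90]))
E
```

```text
time: 7.23
tool_pos: [0.4244, -0.3555, 0.0102]
tool_rot: [0.002, 1.0, 0.003, 0.001]
contact_force: [-9.8, 4.5, 23.5]
gripper_width: 0.723
grasp_force: 79.4
time: 7.48
tool_pos: [0.4245, -0.3556, 0.01]
tool_rot: [0.002, 1.0, 0.003, 0.001]
contact_force: [-15.3, 9.0, 35.5]
gripper_width: 0.73
grasp_force: 80.5
t 7.48 tcp [ 0.4245 -0.3556  0.01  ] z [ 0.002 -0.004 -1.   ] y [ 0.006 -1.     0.004] yawY -89.7 q [-0.83  0.13  1.93 -0.    1.08  0.74] F [-15.3   9.   35.5] w 0.73 g 80.5
464 (array([ 415.3, -355.7]), array([110.3,  88.2]), 11.0) [0.03264846 0.03866834]
```

```bash
python3 -m handwheel '[[[0,0,0,0,0,0],[0,0,0,0,0,0],[0,0,0,0,0,0],[0,0,0,0,0,0],[0,0,0,0,0,0],[0,0,0,0,0,0],[0,0,0.015,0,0,0],[0,0,0.03,0,0,0],[0,0,0.035,0,0,0],[0,0,0.035,0,0,0],[0,0,0.035,0,0,0],[0.005,0.02,0.03,0,0,0],[0.01,0.03,0.03,0,0,0],[0.01,0.03,0.03,0,0,0],[0.01,0.03,0.02,0,0,0],[0.01,0.02,0,0,0,0],[0,0,0,0,0,0],[0,0,0,0,0,0]]]' 1
cat >> h.py <<'E'
def boards(show=None):
    pose(); p,d,X,ci=look('wrist')
    if show: cv2.imwrite(show,p)
    for m in masks_of('wrist','board_0'):
        if m['conf']<.3: continue
        r=m['region']&(d>0); r=cv2.morphologyEx(r.astype(np.uint8),cv2.MORPH_OPEN,np.ones((3,3)))>0; q=X[r]; q=q[abs(q[:,2]-np.median(q[:,2]))<.01]
        print('board',round(m['conf'],2),m['box'],len(q),rect(q),'z',np.median(q[:,2]).round(4))
    return p,d,X,ci
E
python3 - <<'E'
from h import *
p,d,X,ci=boards('pics/w2.png')
E
```

```text
time: 9.03
tool_pos: [0.4662, -0.2237, 0.2574]
tool_rot: [-0.0, 1.0, 0.004, -0.0]
contact_force: [-0.3, 0.1, -0.1]
gripper_width: 1.0
grasp_force: 0.0
t 9.03 tcp [ 0.4662 -0.2237  0.2574] z [-0.001  0.    -1.   ] y [ 0.007 -1.    -0.   ] yawY -89.6 q [-0.59 -0.22  1.83 -0.    1.54  0.97] F [-0.3  0.1 -0.1] w 1.0 g 0.0
board 0.77 [161.2, 27.1, 58.5, 97.2] 5530 (array([573.4, -65. ]), array([ 64.9, 110. ]), 84.4) z 0.0125
board 0.68 [286.4, 159.8, 62.9, 86.2] 3622 (array([ 415.5, -221.9]), array([110.1,  64. ]), 16.5) z 0.0124
board 0.6 [278.9, 22.0, 60.3, 103.9] 5408 (array([ 581.7, -209.4]), array([110.,  64.]), 4.2) z 0.0125
```

View pics/w2.png

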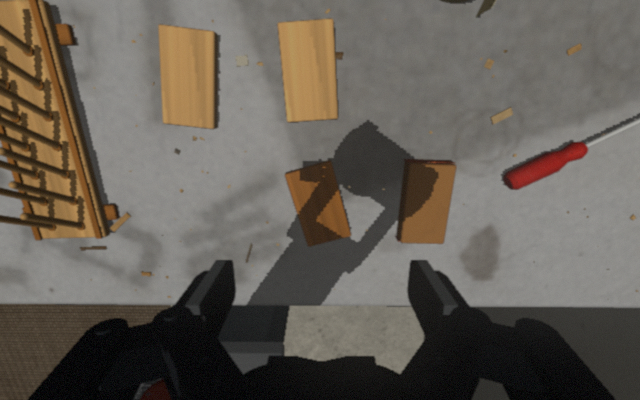

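```bash
python3 -m handwheel '[[[0.018,0.0025,-0.025,0,0,3.8],[0.018,0.0025,-0.025,-0.44,6,0],[0.018,0.0025,-0.025,-0.44,6,0],[0.018,0.0025,-0.025,-0.44,6,0],[0.018,0.0025,-0.025,-0.44,6,0],[0.016,0.0015,-0.025,-0.44,6,0],[0,0,0,0,0,0],[0,0,0,0,0,0]]]' 0.92; python3 -c "
from h import *
pose()"
```

```text
time: 9.8
tool_pos: [0.5689, -0.21, 0.0982]
tool_rot: [0.006, 0.963, 0.035, -0.266]
contact_force: [0.1, -0.3, 0.1]
gripper_width: 0.917
grasp_force: 0.0
t 9.8 tcp [ 0.5689 -0.21    0.0982] z [-0.513 -0.031 -0.858] y [ 0.071 -0.997 -0.006] yawY -85.9 q [-0.38  0.46  1.44 -0.22  1.74  1.14] F [ 0.1 -0.3  0.1] w 0.917 g 0.0
```

```bash
python3 -m handwheel '[[[0.001,0,-0.03,0,0,0],[0.001,0,-0.03,0,0,0],[0,0,-0.02,0,0,0],[0,0,-0.01,0,0,0],[0,0,-0.005,0,0,0],[0,0,0,0,0,0],[0,0,0,0,0,0]]]';python3 -m handwheel '[[[0,0,-0.003,0,0,0],[0,0,0,0,0,0],[0,0,0,0,0,0]]]'
```

```text
time: 10.38
tool_pos: [0.5751, -0.2117, 0.0155]
tool_rot: [0.011, 0.966, 0.034, -0.257]
contact_force: [-0.1, 1.2, 0.0]
gripper_width: 0.919
grasp_force: 0.0
time: 10.63
tool_pos: [0.5746, -0.2109, 0.0106]
tool_rot: [0.01, 0.965, 0.034, -0.259]
contact_force: [-0.8, -0.7, -0.5]
gripper_width: 0.918
grasp_force: 0.0
```

```bash
python3 -m handwheel '[[[-0.001,0,-0.005,0,0,0],[0,0,0,0,0,0],[0,0,0,0,0,0]]]';python3 -m handwheel '[[[-0.002,0,-0.004,0,0,0],[0,0,0,0,0,0],[0,0,0,0,0,0]]]'
```

```text
time: 10.88
tool_pos: [0.5727, -0.2105, 0.0041]
tool_rot: [0.01, 0.965, 0.034, -0.26]
contact_force: [-0.1, -0.0, 0.1]
gripper_width: 0.919
grasp_force: 0.0
time: 11.13
tool_pos: [0.5707, -0.2105, 0.0002]
tool_rot: [0.01, 0.965, 0.034, -0.26]
contact_force: [-0.4, 0.7, 0.8]
gripper_width: 0.919
grasp_force: 0.0
```

```bash
python3 -m handwheel '[[[0,0,0,0,0,0],[0,0,0,0,0,0],[0,0,0,0,0,0],[0,0,0,0,0,0],[0,0,0,0,0,0],[0,0,0,0,0,0],[0,0,0,0,0,0],[0,0,0,0,0,0]]]' 0
python3 - <<'E'
from h import *
s,M=pose(); p,d,X,ci=look('wrist'); cv2.imwrite('pics/w3.png',p)
E
```

```text
time: 11.8
tool_pos: [0.5716, -0.2108, 0.0011]
tool_rot: [0.01, 0.965, 0.034, -0.259]
contact_force: [2.4, -1.0, 3.1]
gripper_width: 0.727
grasp_force: 67.5
t 11.8 tcp [ 0.5716 -0.2108  0.0011] z [-0.499 -0.037 -0.866] y [ 0.071 -0.997  0.002] yawY -85.9 q [-0.38  0.57  1.46 -0.22  1.59  1.17] F [ 2.4 -1.   3.1] w 0.727 g 67.5
```

View pics/w3.png

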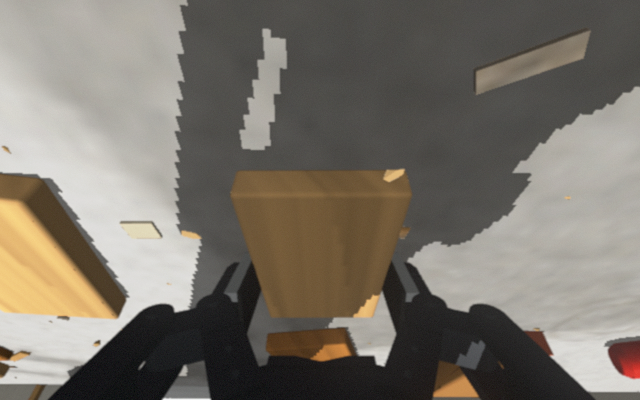

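```bash
python3 -m handwheel '[[[0,0,0.015,0,0,0],[0,0,0.025,0,0,0],[0,0,0.025,0.4,-6,0],[0,0,0.025,0.4,-6,0],[0,0,0.025,0.4,-6,0],[0,0,0.025,0.4,-6,0],[0,0,0.025,0.4,-6,0],[0,0,0.025,0.4,-6,0],[0,0,0.025,0.4,-6,0],[0,0,0.025,0.4,-6,0],[0,0,0.015,0.4,-6,0],[0,0,0,0.4,-6,-2.3],[0,0,0,0,0,0],[0,0,0,0,0,0]]]'
python3 - <<'E'
from h import *
pose()
for c in ['top','scene']:
    p,d,X,ci=look(c)
    b=(X[...,2]>.011)&(X[...,2]<.026)&(d>0)&(p[...,2].astype(int)-p[...,0]>40)
    q=X[b]; q=q[(abs(q[:,1]-.127)<.06)&(abs(q[:,0]-.51)<.16)]
    print(c,len(q),rect(q),np.median(q[:,2]))
    # edges at mid: fit y edges vs x
    xs=np.arange(.39,.64,.015); e=[]
    for x in xs:
        s=q[abs(q[:,0]-x)<.0075]
        e.append((s[:,1].min(),s[:,1].max()) if len(s)>8 else (np.nan,np.nan))
    e=np.array(e); ok=~np.isnan(e[:,0]); print(np.degrees(np.arctan(np.polyfit(xs[ok],e[ok],1)[0])).round(2),np.median((e[:,0]+e[:,1])/2-np.tan(.03)*(xs-.51)).round(4))
E
```

```text
time: 13.02
tool_pos: [0.5691, -0.21, 0.2537]
tool_rot: [-0.003, 0.966, 0.014, 0.257]
contact_force: [0.0, -0.1, -0.6]
gripper_width: 0.729
grasp_force: 67.0
t 13.02 tcp [ 0.5691 -0.21    0.2537] z [ 0.496  0.013 -0.868] y [ 0.028 -1.     0.001] yawY -88.4 q [-0.62 -0.3   1.96  0.34  1.08  0.82] F [ 0.  -0.1 -0.6] w 0.729 g 67.0
top 1848 (array([508.5, 132. ]), array([284.2, 117.3]), 2.5) 0.01769396167963233
[2.28 0.3 ] 0.1285
scene 1235 (array([499.6, 125.8]), array([108.2, 268.7]), 89.2) 0.01914635141318055
[  0.81 -18.07] 0.1245
```

```bash
python3 -m handwheel '[[[0.011,0.0344,0,0,0,0],[0.011,0.0344,0,0,0,0],[0.011,0.0344,0,0,0,0],[0.011,0.0344,0,0,0,0],[0.011,0.0344,0,0,0,0],[0.011,0.0344,0,0,0,0],[0.011,0.0344,0,0,0,0],[0.011,0.0344,-0.02,0,0,0],[0.011,0.0344,-0.03,0,0,0],[0.011,0.0344,-0.04,0,0,0],[0,0,-0.01,0,0,0],[0,0,0,0,0,0],[0,0,0,0,0,0]]]'
python3 - <<'E'
from h import *
pose()
p,d,X,ci=look('wrist'); cv2.imwrite('pics/w4.png',p)
b=(X[...,2]>.011)&(X[...,2]<.025)&(d>0)&(p[...,2].astype(int)-p[...,0]>40)
q=X[b]; q=q[(abs(q[:,1]-.13)<.053)&(abs(q[:,0]-.51)<.16)]
print(len(q),rect(q),np.median(q[:,2]))
E
```

```text
time: 14.2
tool_pos: [0.6776, 0.122, 0.1672]
tool_rot: [-0.002, 0.966, 0.014, 0.258]
contact_force: [-0.1, 0.0, 0.2]
gripper_width: 0.73
grasp_force: 67.0
t 14.2 tcp [0.6776 0.122  0.1672] z [ 0.499  0.012 -0.867] y [ 0.029 -1.     0.003] yawY -88.3 q [ 0.08 -0.04  1.88 -0.04  0.78  1.64] F [-0.1  0.   0.2] w 0.73 g 67.0
3471 (array([616.9, 131.5]), array([67.9, 99.9]), 1.9) 0.016687226290907464
```

View pics/w4.png

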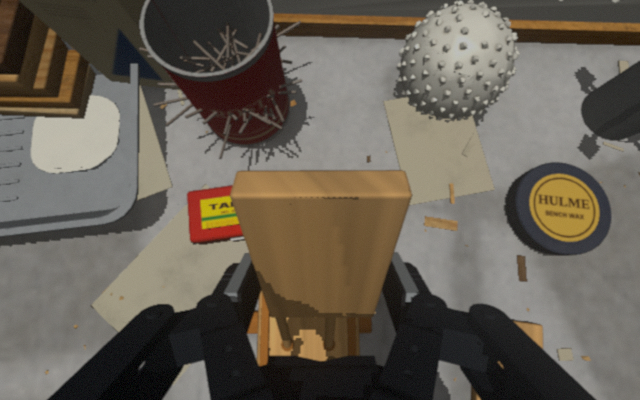

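```bash
python3 -m handwheel '[[[0.0144,0.012,0,0,0,0],[-0.01,0,-0.0175,0,0,0],[-0.01,0,-0.0175,0,0,0],[0,0,0,0,0,0],[0,0,0,0,0,0],[0,0,0,0,0,0]]]'; python3 -c "
from h import *
s,M=pose()
f=np.array([.599,.131,.018]);c=s['tool_pos']+[0,0,.0118]; t=(c[2]-.018)/.866; print('t',t,'want',f+t*np.array([.5,.016,.866]),'have',c)"
```

```text
time: 14.75
tool_pos: [0.6736, 0.1329, 0.1362]
tool_rot: [-0.002, 0.965, 0.013, 0.261]
contact_force: [0.4, -0.1, -0.7]
gripper_width: 0.728
grasp_force: 67.0
t 14.75 tcp [0.6736 0.1329 0.1362] z [ 0.504  0.011 -0.863] y [ 0.027 -1.     0.002] yawY -88.5 q [ 0.1  -0.01  1.91 -0.06  0.72  1.68] F [ 0.4 -0.1 -0.7] w 0.728 g 67.0
t 0.1501129755881129 want [0.67405649 0.13340181 0.14799784] have [0.67356232 0.1329257  0.14799784]
```

```bash
python3 -m handwheel '[[[-0.0053,0,-0.0092,0,0,0],[-0.0053,0,-0.0092,0,0,0],[-0.0053,0,-0.0092,0,0,0],[-0.0053,0,-0.0092,0,0,0],[0,0,0,0,0,0],[0,0,0,0,0,0]]]';python3 -m handwheel '[[[-0.0053,0,-0.0092,0,0,0],[-0.0053,0,-0.0092,0,0,0],[-0.0053,0,-0.0092,0,0,0],[-0.0053,0,-0.0092,0,0,0],[0,0,0,0,0,0],[0,0,0,0,0,0]]]'
```

```text
time: 15.25
tool_pos: [0.6692, 0.1345, 0.1214]
tool_rot: [-0.004, 0.959, 0.014, 0.284]
contact_force: [11.9, -1.9, 32.0]
gripper_width: 0.729
grasp_force: 69.9
time: 15.75
tool_pos: [0.6584, 0.136, 0.0946]
tool_rot: [-0.005, 0.955, 0.014, 0.297]
contact_force: [28.4, 0.8, 36.8]
gripper_width: 0.727
grasp_force: 71.4
```

```bash
python3 -m handwheel '[[[0.01,0,0.0175,0,0,0],[0.01,0,0.0175,0,0,0],[0.01,0,0.0175,0,0,0],[0.012,0,0.02,0,0,0],[0,0,0,0,0,0],[0,0,0,0,0,0],[0,0,0,0,0,0]]]'
python3 - <<'E'
from h import *
pose()
p,d,X,ci=look('scene'); cv2.imwrite('pics/s5.png',cv2.resize(p[120:270,220:400],None,fx=4,fy=4,interpolation=2))
p,d,X,ci=look('wrist'); cv2.imwrite('pics/w5.png',p)
# board plane in hand
q=X[190:290,275:375].reshape(-1,3); q=q[(q[:,2]>.09)]
c=q.mean(0); u,s,v=np.linalg.svd(q-c); print('plane n',v[2].round(3),'c',c.round(4),s.round(3))
E
```

```text
time: 16.33
tool_pos: [0.6701, 0.1335, 0.1303]
tool_rot: [-0.002, 0.966, 0.014, 0.258]
contact_force: [-0.9, 0.4, -1.5]
gripper_width: 0.732
grasp_force: 70.1
t 16.33 tcp [0.6701 0.1335 0.1303] z [ 0.498  0.011 -0.867] y [ 0.028 -1.     0.003] yawY -88.4 q [ 0.1  -0.01  1.91 -0.06  0.71  1.68] F [-0.9  0.4 -1.5] w 0.732 g 70.1
plane n [-0.895 -0.04   0.445] c [0.6761 0.1314 0.1683] [2.174 1.183 0.42 ]
```

View pics/s5.png

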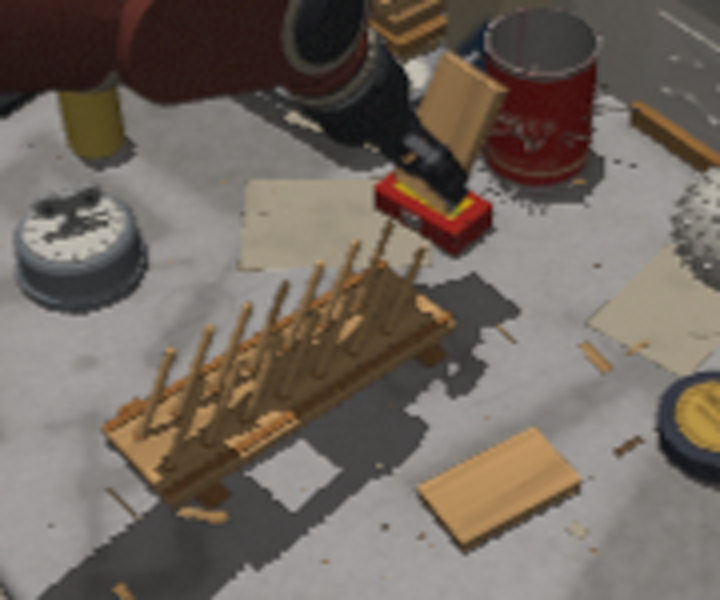

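View pics/w5.png

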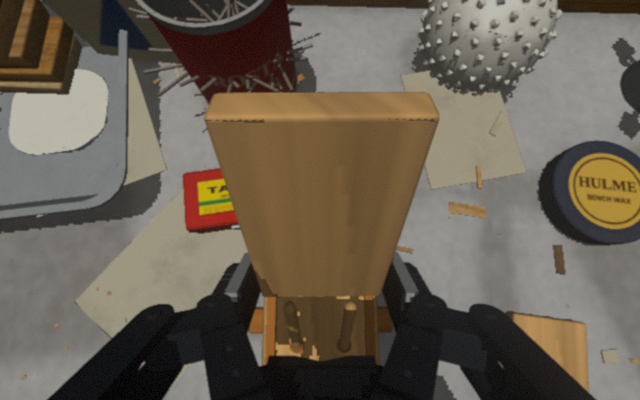

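Run:
```python
from h import *
for c in ['top','scene','wrist']:
    p,d,X,ci=look(c)
    th=np.radians(1.85); v=X-[.509,.128,0]; rx=v[...,0]*np.cos(th)+v[...,1]*np.sin(th); ry=-v[...,0]*np.sin(th)+v[...,1]*np.cos(th)
    for z0 in (.04,.055,.07,.083):
        b=(d>0)&(abs(X[...,2]-z0)<.006)&(abs(rx)<.17)&(abs(abs(ry)-20)<99)&(abs(ry)<.03)
        a=np.sort(rx[b]*1000); 
        if len(a)<3: continue
        g=np.split(a,np.where(np.diff(a)>6)[0]+1)
        print(c,z0,[(round(np.mean(k)),len(k)) for k in g if len(k)>1], 'proj to base',[round(np.mean(k)-(z0-.018)*577) for k in g if len(k)>1])
```

```text
top 0.07 [(119, 16)] proj to base [89]
scene 0.04 [(-115, 22), (-78, 23), (-42, 24), (-6, 22), (30, 22), (66, 18), (101, 19)] proj to base [-127, -91, -55, -19, 17, 53, 88]
scene 0.055 [(-106, 25), (-70, 18), (-33, 20), (3, 22), (38, 19), (74, 23), (110, 21)] proj to base [-127, -91, -55, -18, 17, 53, 88]
scene 0.07 [(-98, 22), (-61, 22), (-26, 22), (11, 21), (47, 22), (83, 19), (119, 20)] proj to base [-128, -91, -56, -19, 17, 53, 89]
scene 0.083 [(-89, 28), (-52, 26), (-18, 21), (18, 19), (55, 23), (91, 24), (127, 21)] proj to base [-127, -90, -55, -20, 17, 53, 89]
wrist 0.04 [(103, 124)] proj to base [90]
wrist 0.055 [(111, 147)] proj to base [90]
wrist 0.07 [(120, 175)] proj to base [90]
wrist 0.083 [(130, 404)] proj to base [93]
```

```bash
cat >> h.py <<'E'
def inhand(p=None):
    s,M=pose(); p,d,X,ci=look('wrist'); T=s['tool_pos']
    L=(X-T)@M  # tool coords
    b=(d>0)&(abs(L[...,1])<.028)&(L[...,2]>-.10)&(L[...,2]<.05)&(abs(L[...,0])<.14)&(p[...,2].astype(int)-p[...,0]>25)
    v,u=np.mgrid[0:400,0:640]; b&=(v<300)
    q=L[b][:,[0,2]]
    for _ in range(6):
        c=q.mean(0); vv=np.linalg.svd(q-c,full_matrices=False)[2]; r=(q-c)@vv[1]
        q=q[abs(r)<max(.004,np.std(r)*1.5)] if np.std(r)>.002 else q
    w=vv[0]*np.sign(vv[0][0]); 
    W=M[:,0]*w[0]+M[:,2]*w[1]; print('face dir world',W.round(3),'angle from vert',np.degrees(np.arccos(W[2])).round(1))
    tt=(q-c)@w; e=np.percentile(tt,[1,99.5]); top=c+w*e[1]; print('resid',np.std((q-c)@vv[1]).round(4),'len seen',(e[1]-e[0]).round(4))
    n=np.array([-w[1],w[0]]); n*=-np.sign(n[1]) # toward camera (-tool z)
    cen=top-w*.055-n*.007; C=T+M[:,0]*cen[0]+M[:,2]*cen[1]; print('centre tool xz',cen.round(4),'world off from TCP',(C-T).round(4),'C',C.round(4))
E
python3 -c "
from h import *
inhand()"
```

```text
t 16.58 tcp [0.6701 0.1336 0.1301] z [ 0.498  0.012 -0.867] y [ 0.028 -1.     0.003] yawY -88.4 q [ 0.1  -0.01  1.91 -0.06  0.71  1.68] F [-0.2 -0.6  0.1] w 0.728 g 70.1
face dir world [0.507 0.017 0.862] angle from vert 30.5
resid 0.001 len seen 0.1051
centre tool xz [ 0.032  -0.0262] world off from TCP [0.0147 0.0005 0.0386] C [0.6848 0.1341 0.1687]
```

```bash
python3 -m handwheel '[[[-0.0173,-0.001,0,0,0,0],[-0.007,0,-0.012,0,0,0],[-0.007,0,-0.012,0,0,0],[0,0,0,0,0,0],[0,0,0,0,0,0]]]'; python3 -m handwheel '[[[-0.005,0,-0.0087,0,0,0],[-0.005,0,-0.0087,0,0,0],[-0.005,0,-0.0087,0,0,0],[0,0,0,0,0,0],[0,0,0,0,0,0]]]';  python3 -c "
from h import *
s,M=pose()
f=np.array([.5805,.1303,.018]);c=s['tool_pos']+[.0147,0,.0386]; t=(c[2]-.018)/.866; print('t',t,'want',f+t*np.array([.5,.016,.866]),'have',c)"
```

```text
time: 17.05
tool_pos: [0.6384, 0.1325, 0.1053]
tool_rot: [-0.002, 0.966, 0.014, 0.257]
contact_force: [-0.1, 0.8, -0.4]
gripper_width: 0.73
grasp_force: 70.1
time: 17.47
tool_pos: [0.624, 0.1326, 0.0803]
tool_rot: [-0.002, 0.966, 0.014, 0.258]
contact_force: [0.0, 0.9, -0.4]
gripper_width: 0.729
grasp_force: 70.1
t 17.47 tcp [0.624  0.1326 0.0803] z [ 0.499  0.012 -0.867] y [ 0.028 -1.     0.003] yawY -88.4 q [ 0.11 -0.04  2.04 -0.08  0.62  1.7 ] F [ 0.   0.9 -0.4] w 0.729 g 70.1
t 0.11654306022342031 want [0.63877153 0.13216469 0.11892629] have [0.63866991 0.13259293 0.11892629]
```

```bash
python3 -m handwheel '[[[-0.005,0,-0.0087,0,0,0],[-0.005,0,-0.0087,0,0,0],[-0.005,0,-0.0087,0,0,0],[-0.004,0,-0.007,0,0,0],[0,0,0,0,0,0],[0,0,0,0,0,0]]]'; python3 -m handwheel '[[[0,0,0,0,0,0],[0,0,0,0,0,0],[0,0,0,0,0,0],[0,0,0,0,0,0],[0,0,0,0,0,0],[0,0,0,0,0,0]]]' 0.95; python3 -m handwheel '[[[-0.01,0,0.0173,0,0,0],[-0.015,0,0.026,0,0,0],[-0.02,0,0.035,0,0,0],[-0.02,0,0.035,0,0,0],[0,0,0.03,0,0,0],[0,0,0,0,0,0],[0,0,0,0,0,0]]]' 1
python3 - <<'E'
from h import *
pose()
p,d,X,ci=look('scene'); cv2.imwrite('pics/s6.png',cv2.resize(p[120:270,220:400],None,fx=4,fy=4,interpolation=2))
q=X[(abs(X[...,0]-.63)<.08)&(abs(X[...,1]-.132)<.035)&(X[...,2]>.095)&(X[...,2]<.2)&(d>0)]; print(len(q),q.min(0),q.max(0))
E
```

```text
time: 17.97
tool_pos: [0.6051, 0.1326, 0.0476]
tool_rot: [-0.002, 0.966, 0.014, 0.258]
contact_force: [0.1, -0.7, -1.3]
gripper_width: 0.728
grasp_force: 70.1
time: 18.47
tool_pos: [0.6063, 0.1327, 0.0491]
tool_rot: [-0.002, 0.966, 0.014, 0.259]
contact_force: [-0.0, -0.5, -0.9]
gripper_width: 0.949
grasp_force: 0.0
time: 19.05
tool_pos: [0.5425, 0.1329, 0.1961]
tool_rot: [-0.003, 0.965, 0.014, 0.262]
contact_force: [0.6, 0.2, -0.7]
gripper_width: 0.999
grasp_force: 0.0
t 19.05 tcp [0.5425 0.1329 0.1961] z [ 0.506  0.013 -0.862] y [ 0.028 -1.     0.002] yawY -88.4 q [ 0.14 -0.42  2.15 -0.07  0.88  1.71] F [ 0.6  0.2 -0.7] w 0.999 g 0.0
176 [0.62343991 0.10041064 0.09509879] [0.65049154 0.16541387 0.12286579]
```

View pics/s6.png

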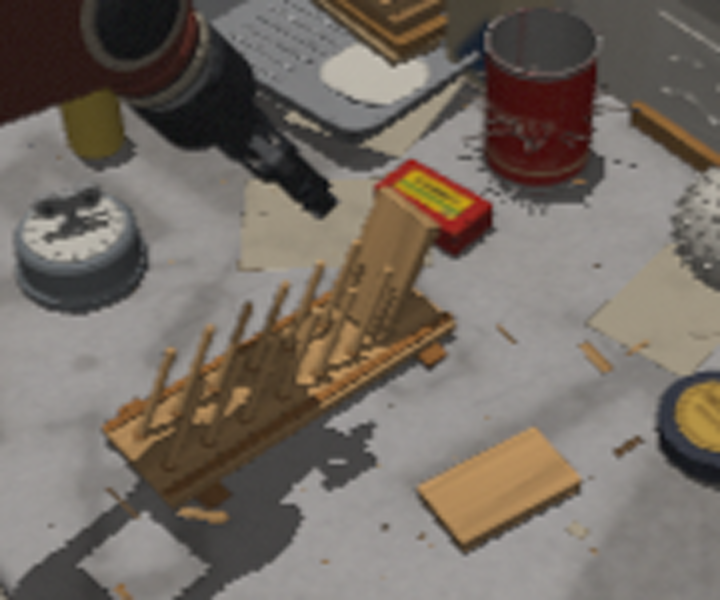

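```bash
python3 -m handwheel '[[[0,-0.02,0.01,0,0,-3.6],[0,-0.02,0.01,0,0,-3.6],[0.002,-0.02,0,0.58,6,0],[0.002,-0.02,0,0.58,6,0],[0.002,-0.02,0,0.58,6,0],[0.002,-0.02,0,0.58,6,0],[0.002,-0.02,0,0.58,6,0],[0.002,-0.02,0,0.58,6,0],[0.002,-0.02,-0.01,0.58,6,0],[0.002,-0.017,-0.03,0.58,6,0],[0.002,0,-0.03,0.58,6,0],[0.003,0,-0.03,0.58,6,0],[0,0,0,0,0,0],[0,0,0,0,0,0]]]' 0.92
cat >> h.py <<'E'
def sb():
    s,M=pose(); p,d,X,ci=look('scene')
    for m in masks_of('scene','board_0'):
        if m['conf']<.3: continue
        r=m['region']&(d>0); q=X[r]; q=q[abs(q[:,2]-np.median(q[:,2]))<.01]
        print('board',round(m['conf'],2),len(q),rect(q),'z',np.median(q[:,2]).round(4))
E
python3 -c "
from h import *
sb()"
```

```text
time: 20.27
tool_pos: [0.5585, -0.0637, 0.1038]
tool_rot: [-0.012, 0.962, -0.046, -0.268]
contact_force: [0.6, -0.4, 1.1]
gripper_width: 0.921
grasp_force: 0.0
t 20.27 tcp [ 0.5585 -0.0637  0.1038] z [-0.514  0.049 -0.856] y [-0.095 -0.995  0.001] yawY -95.4 q [-0.21  0.38  1.53 -0.06  1.78  1.46] F [ 0.6 -0.4  1.1] w 0.921 g 0.0
board 0.87 959 (array([ 414.1, -220.5]), array([110.3,  63.8]), 16.6) z 0.0144
board 0.84 615 (array([571.8, -63.5]), array([ 64. , 109.1]), 83.5) z 0.0142
board 0.71 118 (array([615.8, 129.1]), array([31.3, 58.8]), 11.3) z 0.0887
```

```bash
python3 -m handwheel '[[[0.002,0,-0.03,0,0,0],[0.002,0,-0.03,0,0,0],[0,0,-0.02,0,0,0],[0,0,-0.01,0,0,0],[0,0,-0.005,0,0,0],[0,0,0,0,0,0],[0,0,0,0,0,0],[0,0,0,0,0,0]]]';python3 -m handwheel '[[[0,0,0,0,0,0],[0,0,0,0,0,0]]]'
```

```text
time: 21.03
tool_pos: [0.5676, -0.0646, 0.0197]
tool_rot: [-0.011, 0.965, -0.046, -0.258]
contact_force: [-0.3, 0.3, 0.9]
gripper_width: 0.916
grasp_force: 0.0
time: 21.2
tool_pos: [0.5668, -0.0645, 0.0183]
tool_rot: [-0.011, 0.965, -0.046, -0.259]
contact_force: [-0.3, -0.2, 0.2]
gripper_width: 0.918
grasp_force: 0.0
```

```bash
python3 -m handwheel '[[[-0.002,0,-0.006,0,0,0],[-0.002,0,-0.006,0,0,0],[0,0,-0.005,0,0,0],[0,0,0,0,0,0],[0,0,0,0,0,0],[0,0,0,0,0,0]]]';python3 -m handwheel '[[[0,0,0,0,0,0],[0,0,0,0,0,0],[0,0,0,0,0,0],[0,0,0,0,0,0],[0,0,0,0,0,0],[0,0,0,0,0,0],[0,0,0,0,0,0],[0,0,0,0,0,0]]]' 0; python3 -c "
from h import *
pose()"
```

```text
time: 21.7
tool_pos: [0.562, -0.0643, -0.0001]
tool_rot: [-0.011, 0.964, -0.046, -0.261]
contact_force: [-0.2, 0.4, 0.1]
gripper_width: 0.918
grasp_force: 0.0
time: 22.37
tool_pos: [0.5629, -0.0645, 0.0008]
tool_rot: [-0.011, 0.965, -0.046, -0.26]
contact_force: [3.1, -1.1, 5.7]
gripper_width: 0.731
grasp_force: 67.9
t 22.37 tcp [ 0.5629 -0.0645  0.0008] z [-0.5    0.045 -0.865] y [-0.095 -0.995  0.003] yawY -95.4 q [-0.21  0.51  1.55 -0.06  1.61  1.47] F [ 3.1 -1.1  5.7] w 0.731 g 67.9
```

```bash
python3 -m handwheel '[[[0,0,0.015,0,0,0],[0,0,0.025,0,0,0],[0,0,0.025,-0.58,-6,0],[0,0,0.025,-0.58,-6,0],[0,0,0.025,-0.58,-6,0],[0,0,0.025,-0.58,-6,0],[0,0,0.025,-0.58,-6,0],[0,0,0.025,-0.58,-6,0],[0,0,0.025,-0.58,-6,0],[0,0,0.025,-0.58,-6,0],[0,0,0.015,-0.58,-6,0],[0,0,0,-0.58,-6,0],[0,0,0,0,0,3.6],[0.01,0,0,0,0,3.6],[0,0,0,0,0,0]]]'; python3 -m handwheel '[[[0.01,0.032,0,0,0,0],[0.01,0.032,0,0,0,0],[0.01,0.032,0,0,0,0],[0.01,0.032,0,0,0,0],[0.01,0.032,0,0,0,0],[0.008,0.032,-0.02,0,0,0],[0.005,0,-0.03,0,0,0],[0,0,-0.02,0,0,0],[0,0,0,0,0,0],[0,0,0,0,0,0],[0,0,0,0,0,0]]]'; python3 -c "
from h import *
inhand()"
```

```text
time: 23.62
tool_pos: [0.571, -0.0646, 0.2538]
tool_rot: [-0.003, 0.966, 0.014, 0.258]
contact_force: [-0.3, -0.6, -1.3]
gripper_width: 0.728
grasp_force: 67.2
time: 24.53
tool_pos: [0.6355, 0.1275, 0.1866]
tool_rot: [-0.002, 0.966, 0.013, 0.26]
contact_force: [0.7, -0.2, -0.2]
gripper_width: 0.731
grasp_force: 67.2
t 24.53 tcp [0.6355 0.1275 0.1866] z [ 0.502  0.011 -0.865] y [ 0.027 -1.     0.002] yawY -88.5 q [ 0.1  -0.16  1.96 -0.05  0.82  1.67] F [ 0.7 -0.2 -0.2] w 0.731 g 67.2
face dir world [0.515 0.016 0.857] angle from vert 31.0
resid 0.0013 len seen 0.0816
centre tool xz [ 0.0057 -0.0105] world off from TCP [-0.0003  0.      0.0119] C [0.6352 0.1275 0.1985]
```

```bash
python3 -m handwheel '[[[0.0135,0.005,0,0,0,0],[0,0,0,0,0,0],[-0.012,0,-0.0208,0,0,0],[-0.012,0,-0.0208,0,0,0],[-0.01,0,-0.0174,0,0,0],[0,0,0,0,0,0],[0,0,0,0,0,0],[0,0,0,0,0,0]]]'; python3 -c "
from h import *
s,M=pose()
f=np.array([.5445,.1291,.018]);c=s['tool_pos']+[0,0,.0119]; t=(c[2]-.018)/.866; print('t',t,'want',f+t*np.array([.5,.016,.866]),'have',c)"
```

```text
time: 25.25
tool_pos: [0.6163, 0.1325, 0.129]
tool_rot: [-0.003, 0.965, 0.014, 0.261]
contact_force: [-0.0, -0.1, -0.6]
gripper_width: 0.726
grasp_force: 67.2
t 25.25 tcp [0.6163 0.1325 0.129 ] z [ 0.504  0.012 -0.863] y [ 0.027 -1.     0.002] yawY -88.4 q [ 0.11 -0.14  2.04 -0.07  0.71  1.7 ] F [-0.  -0.1 -0.6] w 0.726 g 67.2
t 0.14190099088601094 want [0.6154505  0.13137042 0.14088626] have [0.61628742 0.1325345  0.14088626]
```

```bash
python3 -m handwheel '[[[-0.0055,-0.001,-0.0087,0,0,0],[-0.005,0,-0.0087,0,0,0],[-0.005,0,-0.0087,0,0,0],[0,0,0,0,0,0],[0,0,0,0,0,0]]]';python3 -m handwheel '[[[-0.005,0,-0.0087,0,0,0],[-0.005,0,-0.0087,0,0,0],[-0.005,0,-0.0087,0,0,0],[-0.005,0,-0.0087,0,0,0],[0,0,0,0,0,0],[0,0,0,0,0,0]]]'
```

```text
time: 25.67
tool_pos: [0.5979, 0.1316, 0.0983]
tool_rot: [-0.002, 0.966, 0.014, 0.258]
contact_force: [0.0, 0.7, -0.8]
gripper_width: 0.728
grasp_force: 67.2
time: 26.17
tool_pos: [0.5779, 0.1316, 0.0637]
tool_rot: [-0.002, 0.966, 0.014, 0.258]
contact_force: [0.8, -0.5, -1.1]
gripper_width: 0.726
grasp_force: 67.2
```

```bash
python3 -m handwheel '[[[-0.003,0,-0.005,0,0,0],[0,0,0,0,0,0],[0,0,0,0,0,0]]]'; python3 -m handwheel '[[[0,0,0,0,0,0],[0,0,0,0,0,0],[0,0,0,0,0,0],[0,0,0,0,0,0],[0,0,0,0,0,0],[0,0,0,0,0,0]]]' 0.95; python3 -m handwheel '[[[-0.01,0,0.0173,0,0,0],[-0.015,0,0.026,0,0,0],[-0.02,0,0.035,0,0,0],[-0.02,0,0.035,0,0,0],[0,0,0.03,0,0,0],[0,0,0,0,0,0],[0,0,0,0,0,0]]]' 1
cat >> h.py <<'E'
def racked():
    p,d,X,ci=look('scene')
    th=np.radians(1.85); v=X-[.509,.128,0]; rx=v[...,0]*np.cos(th)+v[...,1]*np.sin(th)
    b=(d>0)&(abs(X[...,1]-.132)<.04)&(X[...,2]>.095)&(X[...,2]<.14)&(rx>-.1)&(rx<.16)
    q=X[b]; r=rx[b]; a=np.sort(r); 
    for g in np.split(a,np.where(np.diff(a)>.008)[0]+1):
        s=q[(r>=g[0])&(r<=g[-1])]; print('top x',s[:,0].min().round(3),s[:,0].max().round(3),'y',s[:,1].min().round(3),s[:,1].max().round(3),'zmax',s[:,2].max().round(4),len(s))
E
python3 -c "
from h import *
racked(); sb()"
```

```text
time: 26.42
tool_pos: [0.5761, 0.1316, 0.0602]
tool_rot: [-0.002, 0.966, 0.014, 0.259]
contact_force: [-1.1, 0.2, -1.0]
gripper_width: 0.723
grasp_force: 67.2
time: 26.92
tool_pos: [0.5762, 0.1317, 0.0604]
tool_rot: [-0.002, 0.966, 0.014, 0.259]
contact_force: [-0.4, -0.2, 0.1]
gripper_width: 0.947
grasp_force: 0.0
time: 27.5
tool_pos: [0.5124, 0.1319, 0.2074]
tool_rot: [-0.003, 0.965, 0.014, 0.262]
contact_force: [-0.1, -0.2, -0.3]
gripper_width: 1.001
grasp_force: 0.0
top x 0.585 0.614 y 0.099 0.166 zmax 0.119 166
top x 0.622 0.652 y 0.101 0.165 zmax 0.1221 175
t 27.55 tcp [0.5113 0.1317 0.2045] z [ 0.502  0.012 -0.865] y [ 0.028 -1.     0.002] yawY -88.4 q [ 0.14 -0.51  2.2  -0.07  0.94  1.71] F [-0.5  0.9  0.2] w 0.999 g 0.0
board 0.86 92 (array([633.2, 127.1]), array([69. , 40.1]), 70.8) z 0.0993
board 0.84 147 (array([572.2, 116.5]), array([76.4, 62.9]), 36.7) z 0.0832
board 0.63 941 (array([ 413.7, -221.4]), array([109.1,  63.4]), 16.8) z 0.0145
board 0.55 454 (array([447.6, 349.1]), array([ 88.9, 102.6]), 70.0) z 0.0467
```

```bash
python3 -m handwheel '[[[-0.0083,-0.0274,0.01,0,0,5],[-0.0083,-0.0274,0.01,0,0,5],[-0.0083,-0.0274,0,0,0,5.1],[-0.0083,-0.0274,0,-1.72,5.75,0],[-0.0083,-0.0274,0,-1.72,5.75,0],[-0.0083,-0.0274,0,-1.72,5.75,0],[-0.0083,-0.0274,0,-1.72,5.75,0],[-0.0083,-0.0274,0,-1.72,5.75,0],[-0.0083,-0.0274,0,-1.72,5.75,0],[-0.0083,-0.0274,0,-1.72,5.75,0],[-0.0083,-0.0274,-0.02,-1.72,5.75,0],[-0.0083,-0.0274,-0.03,-1.72,5.75,0],[-0.0083,-0.0274,-0.03,-1.72,5.75,0],[0,0,-0.025,0,0,0],[0,0,0,0,0,0],[0,0,0,0,0,0],[0,0,0,0,0,0]]]' 0.92; python3 -c "
from h import *
sb()"
```

```text
time: 29.07
tool_pos: [0.4085, -0.2088, 0.1146]
tool_rot: [0.058, 0.957, 0.121, -0.255]
contact_force: [-0.0, -0.2, 0.4]
gripper_width: 0.921
grasp_force: 0.0
t 29.07 tcp [ 0.4085 -0.2088  0.1146] z [-0.475 -0.173 -0.863] y [ 0.262 -0.964  0.049] yawY -74.8 q [-0.42  0.06  1.88 -0.36  1.6   0.96] F [-0.  -0.2  0.4] w 0.921 g 0.0
board 0.64 1329 (array([499. , 122.2]), array([266.7, 115.2]), 2.6) z 0.0191
board 0.62 952 (array([ 414.2, -220.6]), array([110.2,  63.9]), 16.9) z 0.0144
board 0.59 66 (array([558.2, 119.4]), array([23.8, 48.1]), 22.0) z 0.0513
```

```bash
cat >> h.py <<'E'
def corr(yaw,tilt,xyz=None):
    # tilt +30: tool z points back
    s,M=pose(); a=np.radians(yaw); t=np.radians(tilt)
    h=np.array([np.cos(a),np.sin(a),0]); y=np.array([np.sin(a),-np.cos(a),0]); z=-np.sin(t)*h+np.array([0,0,-np.cos(t)])
    Rt=np.stack([np.cross(y,z),y,z],1); print('turn deg',np.degrees(R.from_matrix(Rt@M.T).as_rotvec()).round(2))
    if xyz is not None: print('shift',(np.array(xyz)-s['tool_pos']).round(4))
E
python3 -c "
from h import *
corr(16.8,30,[.4046,-.2236,.0005])"
```

```text
t 29.17 tcp [ 0.4095 -0.2091  0.1161] z [-0.472 -0.175 -0.864] y [ 0.262 -0.964  0.051] yawY -74.8 q [-0.42  0.06  1.88 -0.36  1.6   0.96] F [ 0.3 -0.4 -0.6] w 0.92 g 0.0
turn deg [2.85 0.75 1.57]
shift [-0.0049 -0.0145 -0.1156]
```

```bash
python3 -m handwheel '[[[-0.0049,-0.0145,0,2.85,0.75,1.57],[0,0,-0.02,0,0,0],[0,0,-0.03,0,0,0],[0,0,-0.025,0,0,0],[0,0,-0.015,0,0,0],[0,0,0,0,0,0],[0,0,0,0,0,0],[0,0,0,0,0,0]]]'; python3 -c "
from h import *
corr(16.8,30,[.4046,-.2236,.0005])"
```

```text
time: 29.83
tool_pos: [0.4049, -0.224, 0.0262]
tool_rot: [0.038, 0.956, 0.141, -0.256]
contact_force: [0.7, -1.0, 0.4]
gripper_width: 0.92
grasp_force: 0.0
t 29.83 tcp [ 0.4049 -0.224   0.0262] z [-0.479 -0.145 -0.866] y [ 0.289 -0.957  0.   ] yawY -73.2 q [-0.46  0.2   1.9  -0.35  1.45  0.93] F [ 0.7 -1.   0.4] w 0.92 g 0.0
turn deg [ 0.03 -0.02  0.  ]
shift [-0.0003  0.0004 -0.0257]
```

```bash
python3 -m handwheel '[[[0,0,-0.01,0,0,0],[0,0,-0.008,0,0,0],[0,0,-0.0075,0,0,0],[0,0,0,0,0,0],[0,0,0,0,0,0],[0,0,0,0,0,0]]]';python3 -m handwheel '[[[0,0,0,0,0,0],[0,0,0,0,0,0],[0,0,0,0,0,0],[0,0,0,0,0,0],[0,0,0,0,0,0],[0,0,0,0,0,0],[0,0,0,0,0,0],[0,0,0,0,0,0]]]' 0
```

```text
time: 30.33
tool_pos: [0.4032, -0.2233, -0.0018]
tool_rot: [0.037, 0.955, 0.141, -0.258]
contact_force: [0.7, 0.6, -0.5]
gripper_width: 0.922
grasp_force: 0.0
time: 31.0
tool_pos: [0.4043, -0.2239, -0.0009]
tool_rot: [0.037, 0.955, 0.141, -0.257]
contact_force: [4.0, -0.1, 5.2]
gripper_width: 0.724
grasp_force: 69.0
```

```bash
python3 -m handwheel '[[[0,0,0.015,0,0,0],[0,0,0.025,0,0,0],[0.01,0.005,0.025,0,0,0],[0.015,0.005,0.025,1.73,-5.74,0],[0.015,0.005,0.025,1.73,-5.74,0],[0.015,0.005,0.025,1.73,-5.74,0],[0.015,0.005,0.025,1.73,-5.74,0],[0.015,0.005,0.025,1.73,-5.74,0],[0.015,0.005,0.025,1.73,-5.74,0],[0.015,0.005,0.025,1.73,-5.74,0],[0.015,0.005,0.025,1.73,-5.74,0],[0.015,0.005,0,1.73,-5.74,0],[0.015,0.005,0,1.73,-5.74,0],[0.005,0.005,0,0,0,-5],[0.005,0.005,0,0,0,-5],[0.005,0.005,0,0,0,-5],[0,0,0,0,0,0],[0,0,0,0,0,0]]]'; python3 -c "
from h import *
corr(1.85,-30,[.6135,.1314,.19])"
```

```text
time: 32.5
tool_pos: [0.5775, -0.1523, 0.2616]
tool_rot: [-0.006, 0.967, 0.018, 0.255]
contact_force: [-0.1, -0.5, -0.5]
gripper_width: 0.732
grasp_force: 66.7
t 32.5 tcp [ 0.5775 -0.1523  0.2616] z [ 0.494  0.02  -0.869] y [ 0.037 -0.999 -0.002] yawY -87.9 q [-0.5  -0.34  1.97  0.3   1.07  0.94] F [-0.1 -0.5 -0.5] w 0.732 g 66.7
turn deg [-0.12 -0.4  -0.27]
shift [ 0.036   0.2837 -0.0716]
```

```bash
python3 -m handwheel '[[[0.004,0.0315,0,0,0,0],[0.004,0.0315,0,0,0,0],[0.004,0.0315,0,0,0,0],[0.004,0.0315,0,0,0,0],[0.004,0.0315,0,0,0,0],[0.004,0.0315,0,0,0,0],[0.004,0.0315,0,0,0,0],[0.004,0.0315,0,0,0,0],[0.004,0.0315,-0.03,0,0,0],[0,0,-0.025,0,0,0],[0,0,-0.015,0,0,0],[0,0,0,0,0,0],[0,0,0,0,0,0],[0,0,0,0,0,0]]]'; python3 -c "
from h import *
inhand(); corr(1.85,-30)"
```

```text
time: 33.67
tool_pos: [0.6149, 0.128, 0.196]
tool_rot: [-0.005, 0.966, 0.016, 0.257]
contact_force: [0.9, -0.1, -1.1]
gripper_width: 0.73
grasp_force: 66.7
t 33.67 tcp [0.6149 0.128  0.196 ] z [ 0.497  0.017 -0.867] y [ 0.033 -0.999 -0.001] yawY -88.1 q [ 0.1  -0.22  1.99 -0.04  0.85  1.66] F [ 0.9 -0.1 -1.1] w 0.73 g 66.7
face dir world [0.522 0.016 0.853] angle from vert 31.5
resid 0.0014 len seen 0.0788
centre tool xz [ 0.0057 -0.0125] world off from TCP [-0.0012 -0.0001  0.0137] C [0.6136 0.1279 0.2096]
t 33.72 tcp [0.6152 0.128  0.1968] z [ 0.498  0.018 -0.867] y [ 0.033 -0.999 -0.001] yawY -88.1 q [ 0.1  -0.22  1.99 -0.04  0.85  1.66] F [ 0.1 -0.7 -0.7] w 0.728 g 66.7
turn deg [-0.08 -0.09 -0.02]
```

```bash
python3 -m handwheel '[[[0.0055,0.0035,0,0,0,0],[0,0,0,0,0,0],[-0.012,0,-0.0208,0,0,0],[-0.012,0,-0.0208,0,0,0],[-0.012,0,-0.0208,0,0,0],[-0.0048,0,-0.0083,0,0,0],[0,0,0,0,0,0],[0,0,0,0,0,0],[0,0,0,0,0,0]]]'; python3 -c "
from h import *
s,M=pose()
f=np.array([.5085,.128,.018]);c=s['tool_pos']+[-.0007,0,.013]; t=(c[2]-.018)/.866; print('t',t,'want',f+t*np.array([.5,.016,.866]),'have',c)"
```

```text
time: 34.47
tool_pos: [0.5807, 0.1323, 0.1267]
tool_rot: [-0.005, 0.966, 0.016, 0.259]
contact_force: [-0.3, 1.0, -0.3]
gripper_width: 0.733
grasp_force: 66.7
t 34.47 tcp [0.5807 0.1323 0.1267] z [ 0.5    0.018 -0.866] y [ 0.033 -0.999 -0.002] yawY -88.1 q [ 0.12 -0.22  2.12 -0.06  0.73  1.69] F [-0.3  1.  -0.3] w 0.733 g 66.7
t 0.1405265301729758 want [0.57876327 0.13024842 0.13969598] have [0.58004615 0.13231795 0.13969598]
```

```bash
python3 -m handwheel '[[[-0.0059,-0.0015,-0.0085,0,0,0],[-0.0049,0,-0.0085,0,0,0],[-0.0049,0,-0.0085,0,0,0],[0,0,0,0,0,0],[0,0,0,0,0,0]]]';python3 -m handwheel '[[[-0.0049,0,-0.0085,0,0,0],[-0.0049,0,-0.0085,0,0,0],[-0.0049,0,-0.0085,0,0,0],[-0.0049,0,-0.0085,0,0,0],[-0.0049,0,-0.0085,0,0,0],[0,0,0,0,0,0],[0,0,0,0,0,0],[0,0,0,0,0,0]]]'
```

```text
time: 34.88
tool_pos: [0.5619, 0.1306, 0.0967]
tool_rot: [-0.005, 0.967, 0.016, 0.255]
contact_force: [0.5, -0.5, -1.9]
gripper_width: 0.731
grasp_force: 66.5
time: 35.55
tool_pos: [0.5381, 0.1306, 0.0554]
tool_rot: [-0.005, 0.967, 0.016, 0.256]
contact_force: [0.9, 0.4, -2.0]
gripper_width: 0.729
grasp_force: 66.5
```

```bash
python3 -m handwheel '[[[0,0,0,0,0,0],[0,0,0,0,0,0],[0,0,0,0,0,0],[0,0,0,0,0,0],[0,0,0,0,0,0],[0,0,0,0,0,0]]]' 0.95; python3 -m handwheel '[[[-0.01,0,0.0173,0,0,0],[-0.015,0,0.026,0,0,0],[-0.02,0,0.035,0,0,0],[-0.02,0,0.035,0,0,0],[0,0,0.03,0,0,0],[0,0,0.03,0,0,0],[0,0,0,0,0,0],[0,0,0,0,0,0]]]' 1;python3 -c "
from h import *
racked(); sb()
p,d,X,ci=look('scene'); cv2.imwrite('pics/s7.png',p[100:360,200:520])
for c in ['scene','top']:
    p,d,X,ci=look(c)
    b=(d>0)&(abs(X[...,0]-.45)<.04)&(abs(X[...,1]-.355)<.04)&(X[...,2]>.082)&(X[...,2]<.097); print(c,rect(X[b]),b.sum())
"
```

```text
time: 36.05
tool_pos: [0.5388, 0.1307, 0.0563]
tool_rot: [-0.005, 0.966, 0.016, 0.257]
contact_force: [0.6, -0.6, -0.8]
gripper_width: 0.951
grasp_force: 0.0
time: 36.72
tool_pos: [0.4747, 0.1309, 0.2328]
tool_rot: [-0.005, 0.966, 0.016, 0.26]
contact_force: [0.8, -0.1, 0.6]
gripper_width: 0.997
grasp_force: 0.0
top x 0.548 0.613 y 0.097 0.165 zmax 0.1199 330
top x 0.622 0.652 y 0.101 0.167 zmax 0.1237 174
t 36.77 tcp [0.4737 0.1307 0.2299] z [ 0.497  0.018 -0.868] y [ 0.033 -0.999 -0.002] yawY -88.1 q [ 0.15 -0.65  2.24 -0.07  1.04  1.71] F [-0.7  0.1 -0.7] w 0.998 g 0.0
board 0.72 133 (array([545.9, 118.3]), array([91.5, 64.9]), 50.6) z 0.0845
board 0.71 91 (array([597.9, 129.3]), array([60., 25.]), 85.4) z 0.0998
board 0.55 93 (array([622. , 130.7]), array([32.3, 64. ]), 15.1) z 0.1013
scene (array([451. , 356.8]), array([15.7, 55.8]), 76.7) 53
top (array([451.5, 356.1]), array([11.3, 54. ]), 71.0) 55
```

View pics/s7.png

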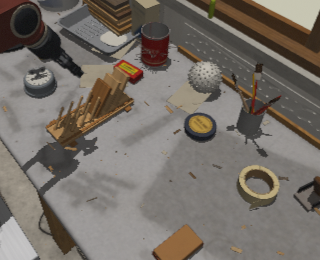

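```bash
python3 -m handwheel '[[[0,0.01,0.005,-0.2,6,0],[0,0.01,0.005,-0.2,6,0],[0,0.01,0.005,-0.2,6,0],[0,0.01,0.005,-0.2,6,0],[0,0.01,0.005,-0.2,6,0],[-0.0015,0.012,0,0,0,7],[-0.0015,0.012,0,0,0,7],[-0.0015,0.012,0,0,0,7],[-0.0015,0.012,0,0,0,7],[-0.0015,0.012,0,0,0,7],[-0.0015,0.012,0,0,0,7],[-0.0015,0.012,0,0,0,7],[-0.0015,0.012,0,0,0,7],[-0.0015,0.012,0,0,0,7],[-0.0015,0.012,0,0,0,7],[-0.0015,0.012,0,0,0,7],[-0.0015,0.012,0,0,0,7],[-0.0015,0.012,0,0,0,7],[-0.0015,0.012,0,0,0,7],[-0.0015,0.012,0,0,0,7]]]' 0.6;  python3 -m handwheel '[[[0,0,0,0,0,6.8],[0,0,0,0,0,6.8],[0,0,0,0,0,6.8],[0,0,0,0,0,6.8],[0,0,0,0,0,6.8],[0,0,0,0,0,6.8],[0,0,0,0,0,6.8],[0,0,0,0,0,6.8],[0,0,0,0,0,0],[0,0,0,0,0,0]]]'
cat >> h.py <<'E'
def key():
    p,d,X,ci=look('wrist')
    b=(d>0)&(abs(X[...,0]-.45)<.05)&(abs(X[...,1]-.356)<.05)&(X[...,2]>.081)&(X[...,2]<.1); print('key',rect(X[b]),b.sum(),np.percentile(X[b][:,2],[50,90]) if b.sum() else '')
    return p
E
python3 -c "
from h import *
corr(161,0,[.451,.3565,.063]); cv2.imwrite('pics/w8.png',key())"
```

```text
time: 38.68
tool_pos: [0.4507, 0.3611, 0.2527]
tool_rot: [0.001, 0.593, 0.805, -0.003]
contact_force: [0.5, 0.6, 0.2]
gripper_width: 0.603
grasp_force: 0.0
time: 39.52
tool_pos: [0.4509, 0.3605, 0.2531]
tool_rot: [0.001, 0.164, 0.986, -0.002]
contact_force: [0.2, -0.9, -0.6]
gripper_width: 0.599
grasp_force: 0.0
t 39.52 tcp [0.4509 0.3605 0.2531] z [ 0.002 -0.004 -1.   ] y [ 0.324  0.946 -0.003] yawY 71.1 q [ 0.55 -0.07  1.7  -0.    1.51 -0.69] F [ 0.2 -0.9 -0.6] w 0.599 g 0.0
turn deg [ 0.2   0.13 -0.09]
shift [ 1.000e-04 -4.000e-03 -1.901e-01]
key (array([452.8, 357.3]), array([10.6, 55.4]), 71.4) 495 [0.08634338 0.08870689]
```

View pics/w8.png

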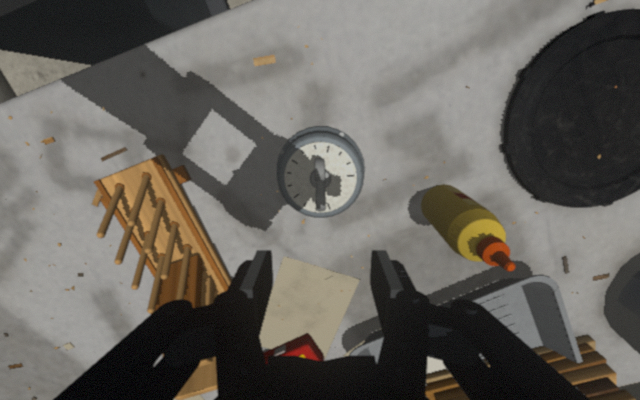

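```bash
python3 -m handwheel '[[[0.001,-0.0035,-0.03,0.2,0.1,0],[0,0,-0.035,0,0,0],[0,0,-0.035,0,0,0],[0,0,-0.035,0,0,0],[0,0,-0.03,0,0,0],[0,0,-0.018,0,0,0],[0,0,0,0,0,0],[0,0,0,0,0,0],[0,0,0,0,0,0]]]'; python3 -c "
from h import *
corr(161.4,0,[.452,.357,.062])"
```

```text
time: 40.32
tool_pos: [0.4532, 0.3578, 0.073]
tool_rot: [0.002, 0.163, 0.987, 0.001]
contact_force: [0.1, -0.3, -0.0]
gripper_width: 0.601
grasp_force: 0.0
t 40.32 tcp [0.4532 0.3578 0.073 ] z [ 0.004  0.002 -1.   ] y [0.322 0.947 0.003] yawY 71.2 q [ 0.54  0.09  1.85 -0.    1.2  -0.7 ] F [ 0.1 -0.3 -0. ] w 0.601 g 0.0
turn deg [-0.13  0.25  0.19]
shift [-0.0012 -0.0008 -0.011 ]
```

```bash
python3 -m handwheel '[[[-0.001,-0.0008,-0.011,0,0,0],[0,0,0,0,0,0],[0,0,0,0,0,0]]]'; python3 -m handwheel '[[[0,0,0,0,0,0],[0,0,0,0,0,0],[0,0,0,0,0,0],[0,0,0,0,0,0],[0,0,0,0,0,0],[0,0,0,0,0,0],[0,0,0,0,0,0],[0,0,0,0,0,0],[0,0,0,0,0,0],[0,0,0,0,0,0]]]' 0; python3 -m handwheel '[[[0,0,0,0,0,-5],[0,0,0,0,0,-7],[0,0,0,0,0,-7],[0,0,0,0,0,-7]]]';  python3 -c "
from h import *
s,M=pose();print(s['ft_torque'])"
```

```text
time: 40.57
tool_pos: [0.4512, 0.3564, 0.0606]
tool_rot: [0.001, 0.163, 0.987, 0.001]
contact_force: [0.2, 0.3, -1.0]
gripper_width: 0.596
grasp_force: 0.0
time: 41.4
tool_pos: [0.4521, 0.3581, 0.0611]
tool_rot: [0.002, 0.163, 0.987, 0.003]
contact_force: [2.7, 6.0, -2.5]
gripper_width: 0.118
grasp_force: 60.7
time: 41.73
tool_pos: [0.4524, 0.3587, 0.0611]
tool_rot: [0.002, 0.383, 0.924, 0.004]
contact_force: [4.1, 9.3, -4.8]
gripper_width: 0.116
grasp_force: 60.4
t 41.73 tcp [0.4524 0.3587 0.0611] z [ 0.006  0.005 -1.   ] y [0.708 0.706 0.008] yawY 44.9 q [ 0.54  0.1   1.86  0.    1.17 -0.24] F [ 4.1  9.3 -4.8] w 0.116 g 60.4
[ 1.14916738 -0.48167831  0.0728717 ]
```

```bash
python3 -m handwheel '[[[0.001,0.002,0,0,0,-7],[0,0,0,0,0,-7],[0,0,0,0,0,-7],[0,0,0,0,0,-7],[0,0,0,0,0,-7],[0,0,0,0,0,-7],[0,0,0,0,0,-7],[0,0,0,0,0,-7],[0,0,0,0,0,-7],[0,0,0,0,0,-7],[0,0,0,0,0,-7],[0,0,0,0,0,-7],[0,0,0,0,0,-7],[0,0,0,0,0,-7],[0,0,0,0,0,-7],[0,0,0,0,0,-7],[0,0,0,0,0,-7],[0,0,0,0,0,0],[0,0,0,0,0,0]]]';  python3 -c "
from h import *
s,M=pose();print(s['ft_torque'])"
```

```text
time: 43.32
tool_pos: [0.455, 0.3583, 0.0611]
tool_rot: [0.001, 0.99, 0.141, 0.003]
contact_force: [9.4, -1.5, -3.1]
gripper_width: 0.119
grasp_force: 60.4
t 43.32 tcp [0.455  0.3583 0.0611] z [ 0.005 -0.001 -1.   ] y [ 0.279 -0.96   0.003] yawY -73.8 q [ 0.54  0.11  1.85 -0.    1.18  1.83] F [ 9.4 -1.5 -3.1] w 0.119 g 60.4
[ 0.04127228 -1.1926021  -0.02617226]
```

```bash
python3 -m handwheel '[[[0.002,0,0,0,0,-7],[0,0,0,0,0,-7],[0,0,0,0,0,-7],[0,0,0,0,0,-7],[0,0,0,0,0,-7],[0,0,0,0,0,-7],[0,0,0,0,0,-7],[0,0,0,0,0,-7],[0,0,0,0,0,0],[0,0,0,0,0,0]]]'; python3 -c "
from h import *
s,M=pose();print(s['ft_torque'])"; python3 -m handwheel '[[[0,0,0,0,0,0],[0,0,0,0,0,0],[0,0,0,0,0,0],[0,0,0,0,0,0],[0,0,0,0,0,0],[0,0,0,0,0,0],[0,0,0.03,0,0,0],[0,0,0.03,0,0,0],[0,0,0,0,0,0],[0,0,0,0,0,0]]]' 0.6;  python3 -c "
from h import *
pose()"
```

```text
time: 44.15
tool_pos: [0.4549, 0.3568, 0.0611]
tool_rot: [0.002, 0.94, -0.34, -0.0]
contact_force: [0.3, -6.8, 4.9]
gripper_width: 0.116
grasp_force: 61.7
t 44.15 tcp [0.4549 0.3568 0.0611] z [-0.001 -0.004 -1.   ] y [-0.639 -0.769  0.004] yawY -129.7 q [ 0.54  0.11  1.85 -0.    1.18  2.8 ] F [ 0.3 -6.8  4.9] w 0.116 g 61.7
[-0.8882691  -0.13491985 -0.00134615]
time: 44.98
tool_pos: [0.4557, 0.3595, 0.1231]
tool_rot: [-0.002, 0.941, -0.34, 0.001]
contact_force: [-0.1, -0.0, -0.2]
gripper_width: 0.602
grasp_force: 0.0
t 44.98 tcp [0.4557 0.3595 0.1231] z [ 0.002  0.003 -1.   ] y [-0.639 -0.769 -0.003] yawY -129.7 q [0.54 0.04 1.82 0.   1.29 2.8 ] F [-0.1 -0.  -0.2] w 0.602 g 0.0
```

```bash
python3 -m handwheel '[[[-0.002,-0.002,0.015,0,0,7],[0,0,0.015,0,0,7],[0,0,0.015,0,0,7],[0,0,0.015,0,0,7],[0,0,0.015,0,0,7],[0,0,0.015,0,0,7],[0,0,0,0,0,7],[0,0,0,0,0,7],[0,0,0,0,0,7],[0,0,0,0,0,7],[0,0,0,0,0,7],[0,0,0,0,0,7],[0,0,0,0,0,7],[0,0,0,0,0,7],[0,0,0,0,0,7],[0,0,0,0,0,7],[0,0,0,0,0,7],[0,0,0,0,0,7],[0,0,0,0,0,7],[0,0,0,0,0,7]]]'; python3 -m handwheel '[[[0,0,0,0,0,7],[0,0,0,0,0,7],[0,0,0,0,0,7],[0,0,0,0,0,7],[0,0,0,0,0,7],[0,0,0,0,0,5],[0,0,0,0,0,0],[0,0,0,0,0,0]]]';  python3 -c "
from h import *
key();corr(140.3,0,[.4535,.3575,.062])"
```

```text
time: 46.65
tool_pos: [0.4514, 0.356, 0.2083]
tool_rot: [0.001, 0.639, 0.769, -0.001]
contact_force: [1.3, -0.2, 0.0]
gripper_width: 0.6
grasp_force: 0.0
time: 47.32
tool_pos: [0.4516, 0.3561, 0.2088]
tool_rot: [0.0, 0.341, 0.94, -0.0]
contact_force: [-0.7, -0.3, -0.9]
gripper_width: 0.599
grasp_force: 0.0
key (array([453.1, 357.5]), array([10.4, 55.4]), 50.5) 665 [0.08632051 0.0887677 ]
t 47.37 tcp [0.4517 0.3562 0.2092] z [ 0.001 -0.001 -1.   ] y [ 0.641  0.768 -0.   ] yawY 50.1 q [ 0.54 -0.05  1.75 -0.    1.44 -0.34] F [-0.3  0.2  0.3] w 0.6 g 0.0
turn deg [0.05 0.04 0.16]
shift [ 0.0018  0.0013 -0.1472]
```

```bash
python3 -m handwheel '[[[0.0018,0.0013,-0.03,0,0,0.3],[0,0,-0.035,0,0,0],[0,0,-0.035,0,0,0],[0,0,-0.025,0,0,0],[0,0,-0.015,0,0,0],[0,0,-0.004,0,0,0],[0,0,0,0,0,0],[0,0,0,0,0,0]]]';  python3 -c "
from h import *
corr(140.4,0,[.4535,.3575,.062])"
```

```text
time: 48.03
tool_pos: [0.4545, 0.358, 0.0672]
tool_rot: [0.001, 0.338, 0.941, 0.001]
contact_force: [0.3, 0.4, 0.5]
gripper_width: 0.601
grasp_force: 0.0
t 48.03 tcp [0.4545 0.358  0.0672] z [ 0.003  0.001 -1.   ] y [0.636 0.772 0.003] yawY 50.5 q [ 0.54  0.1   1.85 -0.    1.19 -0.34] F [0.3 0.4 0.5] w 0.601 g 0.0
turn deg [-0.04  0.19 -0.13]
shift [-0.001  -0.0005 -0.0052]
```

```bash
python3 -m handwheel '[[[-0.001,-0.0005,-0.005,0,0,0],[0,0,0,0,0,0],[0,0,0,0,0,0]]]'; python3 -m handwheel '[[[0,0,0,0,0,0],[0,0,0,0,0,0],[0,0,0,0,0,0],[0,0,0,0,0,0],[0,0,0,0,0,0],[0,0,0,0,0,0],[0,0,0,0,0,0],[0,0,0,0,0,0],[0,0,0,0,0,0],[0,0,0,0,0,0]]]' 0; for i in 1; do python3 -m handwheel '[[[0,0,0,0,0,-6],[0,0,0,0,0,-7],[0,0,0,0,0,-7],[0,0,0,0,0,-7],[0,0,0,0,0,-7],[0,0,0,0,0,-4],[0,0,0,0,0,0],[0,0,0,0,0,0],[0,0,0,0,0,0]]]';  done; python3 -c "
from h import *
s,M=pose();print(s['ft_torque'])"
```

```text
time: 48.28
tool_pos: [0.4534, 0.3575, 0.0623]
tool_rot: [0.002, 0.337, 0.941, 0.001]
contact_force: [-0.6, -0.0, 0.6]
gripper_width: 0.599
grasp_force: 0.0
time: 49.12
tool_pos: [0.4534, 0.3577, 0.0619]
tool_rot: [0.001, 0.337, 0.941, 0.001]
contact_force: [2.2, 4.5, 0.7]
gripper_width: 0.116
grasp_force: 60.9
time: 49.87
tool_pos: [0.4535, 0.3578, 0.0619]
tool_rot: [0.001, 0.626, 0.78, 0.001]
contact_force: [2.6, 4.7, 1.5]
gripper_width: 0.118
grasp_force: 60.9
t 49.87 tcp [0.4535 0.3578 0.0619] z [ 0.003  0.    -1.   ] y [0.976 0.217 0.003] yawY 12.6 q [ 0.54  0.1   1.86 -0.    1.18  0.32] F [2.6 4.7 1.5] w 0.118 g 60.9
[ 0.61463575 -0.31688448 -0.04703397]
```

```bash
cat > t.py <<'E'
from h import *
s,M=pose();print('tz',s['ft_torque'].round(3))
E
python3 -m handwheel '[[[0,0,0,0,0,-5],[0,0,0,0,0,-5],[0,0,0,0,0,0],[0,0,0,0,0,0]]]' >/dev/null; python3 t.py; python3 -m handwheel '[[[0,0,0,0,0,-5],[0,0,0,0,0,-5],[0,0,0,0,0,0],[0,0,0,0,0,0]]]' >/dev/null; python3 t.py
```

```text
t 50.2 tcp [0.4536 0.3578 0.0619] z [ 0.003 -0.    -1.   ] y [0.999 0.045 0.003] yawY 2.6 q [ 0.54  0.1   1.86 -0.    1.18  0.5 ] F [3.3 5.  1.4] w 0.119 g 60.9
tz [ 0.594 -0.317 -0.054]
t 50.53 tcp [0.4536 0.3578 0.0619] z [ 0.003 -0.    -1.   ] y [ 0.992 -0.13   0.003] yawY -7.5 q [ 0.54  0.11  1.86 -0.    1.18  0.67] F [3.1 4.3 1.4] w 0.118 g 60.9
tz [ 0.679 -0.278 -0.016]
```

```bash
for k in 1; do python3 -m handwheel '[[[0,0,0,0,0,-3],[0,0,0,0,0,-3],[0,0,0,0,0,0],[0,0,0,0,0,0]]]' >/dev/null; done; python3 t.py; python3 -m handwheel '[[[0,0,0,0,0,-3],[0,0,0,0,0,-3],[0,0,0,0,0,0],[0,0,0,0,0,0]]]' >/dev/null; python3 t.py;  python3 -m handwheel '[[[0,0,0,0,0,-3],[0,0,0,0,0,-3],[0,0,0,0,0,0],[0,0,0,0,0,0]]]' >/dev/null; python3 t.py
```

```text
t 50.87 tcp [0.4536 0.3578 0.0619] z [ 0.003 -0.001 -1.   ] y [ 0.973 -0.232  0.003] yawY -13.4 q [ 0.54  0.11  1.86 -0.    1.18  0.77] F [3.5 4.4 0.8] w 0.114 g 60.9
tz [ 0.7   -0.353  0.127]
t 51.2 tcp [0.4536 0.3578 0.062 ] z [ 0.004 -0.002 -1.   ] y [ 0.945 -0.326  0.004] yawY -19.0 q [ 0.54  0.11  1.86 -0.    1.18  0.87] F [2.4 4.2 0.3] w 0.122 g 93.3
tz [ 0.747 -0.294  2.169]
t 51.53 tcp [0.4536 0.3578 0.0621] z [ 0.004 -0.003 -1.   ] y [ 0.908 -0.42   0.005] yawY -24.8 q [ 0.54  0.11  1.86 -0.    1.18  0.98] F [1.9 4.  2.3] w 0.119 g 150.8
tz [ 0.774 -0.319  3.826]
```

```bash
python3 -m handwheel '[[[0,0,0,0,0,0],[0,0,0,0,0,0],[0,0,0,0,0,0],[0,0,0,0,0,0],[0,0,0,0,0,0],[0,0,0,0,0,0],[0,0,0.03,0,0,0],[0,0,0.035,0,0,0],[0,0,0.04,0,0,0],[0,0,0.04,0,0,0],[0,0,0,0,0,0],[0,0,0,0,0,0]]]' 0.6;  python3 -c "
from h import *
pose();cv2.imwrite('pics/w9.png',key()); print(pinpoint('wrist','key_grip')[:1])"
```

```text
time: 52.53
tool_pos: [0.4547, 0.3582, 0.2105]
tool_rot: [0.001, 0.846, 0.534, 0.003]
contact_force: [0.1, -0.2, -0.8]
gripper_width: 0.596
grasp_force: 0.0
t 52.53 tcp [0.4547 0.3582 0.2105] z [ 0.007  0.002 -1.   ] y [ 0.903 -0.43   0.006] yawY -25.5 q [ 0.54 -0.05  1.75 -0.    1.43  0.98] F [ 0.1 -0.2 -0.8] w 0.596 g 0.0
key (array([453.5, 356.7]), array([56.1, 11. ]), 77.0) 655 [0.0862459  0.08848272]
[{'position': [318.9, 195.7], 'conf': 0.94}]
```

```bash
python3 -m handwheel '[[[0,0,0.03,0,0,0],[0,0,0.03,0,0,0],[-0.01,0,0.02,0,0,0],[-0.01,0,0,0,0,0],[0,0,0,0,0,0],[0,0,0,0,0,0]]]' 1 >/dev/null
python3 - <<'E'
from h import *
pose(); racked()
p,d,X,ci=look('scene'); cv2.imwrite('pics/s9.png',cv2.resize(p[110:340,190:490],None,fx=2.6,fy=2.6,interpolation=2))
b=(d>0)&(abs(X[...,0]-.42)<.1)&(abs(X[...,1]+.35)<.06)&(X[...,2]>.018)&(X[...,2]<.05); print('block',rect(X[b]),np.median(X[b][:,2]))
for t in ['wax_tin','glue_bottle','masking_tape']:
    m=masks_of('scene',t)[0]; q=X[m['region']&(d>0)]; q=q[abs(q[:,2]-np.percentile(q[:,2],90))<.008]; print(t,round(m['conf'],2),rect(q))
E
```

```text
t 53.13 tcp [0.4319 0.3567 0.2835] z [-0.003 -0.004 -1.   ] y [ 0.903 -0.429 -0.   ] yawY -25.4 q [ 0.56 -0.12  1.7  -0.    1.57  1.  ] F [ 0.   0.3 -0.4] w 0.998 g 0.0
top x 0.55 0.577 y 0.099 0.164 zmax 0.1174 164
top x 0.586 0.614 y 0.099 0.165 zmax 0.1186 169
top x 0.622 0.651 y 0.101 0.165 zmax 0.122 173
block (array([ 420.4, -362.1]), array([ 60.8, 112.1]), 89.2) 0.02834499151385539
wax_tin 0.48 (array([566.1, 130.9]), array([20. , 65.3]), 2.4)
glue_bottle 0.64 (array([546. , 489.6]), array([25.5, 42.7]), 48.4)
masking_tape 0.72 (array([ 708.1, -373.6]), array([103.1, 103.6]), 71.0)
```

View pics/s9.png

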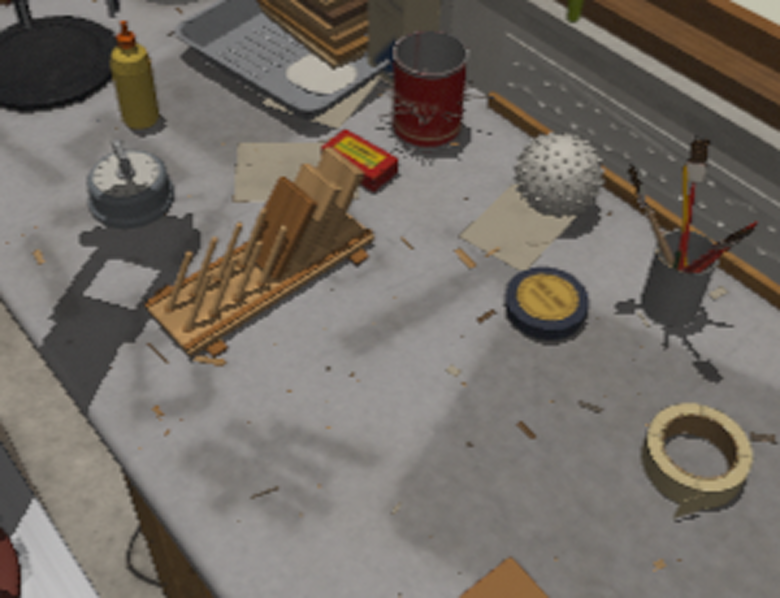

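```bash
python3 -c "
from plant import *
print(job_done())"
```

```text
the job is handed in; nothing more can be done
None
```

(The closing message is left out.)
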